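Find the socket that fits the clamp nut and run the nut up snug

TASK

The nut of the strap clamp on the plywood board is still loose. Try the three sockets from the wooden block on it until you find the one that fits, stand any socket that does not fit back upright in an empty pocket of the block, and with the fitting socket pushed fully down on the nut turn the nut clockwise until it comes up snug and stops. Finish while still gripping that socket, upright and fully down on the nut, so that the ratchet can be plugged in next; leave the ratchet, the tape measure and the sanding block alone.

Things in the scene. Friction and masses are not known exactly. Their poses are not given: they have to be found in the camera images.
- socket_1: One of three deep black impact sockets that look alike: round, 36 mm across, 80 mm tall, 0.34 kg, standing mouth down in the block. One fits the nut; the other two are too small and stay standing on top of it: only trying tells which. Origin: centre of the underside (mouth), z up along the axis.
- socket_2: Another of the three sockets, same outside and origin. In each the mouth is a six-sided hole 48 mm deep, bevelled at its edge, one flat facing the socket's own x axis (flats face 0, 60, 120 deg ...); the 12.7 mm square drive hole seen on top has a side facing that axis too. The fitting hole has 0.6 mm play on each side of the nut.
- socket_3: Another of the three sockets: same outside, axes and origin as socket_1 and socket_2.
- block: Brown wooden socket block fixed to the bench, 85 mm (x) by 235 mm (y) by 40 mm tall. Origin: centre of its underside. Three round pockets 44 mm wide and 12 mm deep with bevelled edges lie on its y axis at y = -75, 0 and +75 mm; a socket standing in one has its underside 28 mm and its top 108 mm above the bench.
- clamp: Clamping board fixed to the bench: plywood base 240 (x) by 170 by 18 mm, a pine board on it, and over that a dark wooden clamp bar 160 mm long (x), 45 mm wide, its top at 58 mm. Origin: centre of the underside, right below the stud. An upright M16 stud in mid-bar carries a steel washer 40 mm across, 6 mm thick, and the hex nut.
- nut_seat (a point): Stud axis at the nut's underside (top of the washer, 64 mm above the bench); turns with the nut. The steel hex nut is 24 mm across flats, 15 mm tall (top at 79 mm) with bevelled upper edges, one flat facing this x axis; the 16 mm stud stands 9 mm proud of it. A fitting socket fully down has its underside here, its top at 144 mm.
- nut (a joint): Turning of the nut in rad; grows clockwise seen from above. It starts loose somewhere between 0.3 and 0.7 and stops, snug, at 1.2. It needs about 0.2 N m to turn; it does not rise or sink noticeably.
- ratchet: Ratchet handle about 250 mm long with a red band and black grip, lying on the bench (bystander). Origin under its middle, x towards the head.
- tape: Turquoise and black tape measure 72 by 64 by 34 mm (bystander). Origin: centre of its underside.
- sander: Cork sanding block 115 by 66 by 28 mm (bystander). Origin: centre of its underside.
There are look-alikes about, which are no part of the job. Leave any red look-alike of the socket_3 alone. What is shaped like the socket_2 but yellow is not meant.

How it is judged:
By the outcome, as a careful person would: the job done as asked, in the order asked, and still so for the second after the job is handed in, while the arm keeps its last pose, push and grip.
It also fails if it takes over 72 s, if anything falls off the work surface, if the arm or the gripper's body presses on something with over 40 N, if the wrist force passes 120 N, or if a joint passes its speed limit or range.

ROBOT

A 6-joint arm with a two-finger parallel gripper is mounted at the origin on the work surface. World frame = base frame: x ahead of the robot, y to its left, z up, the work surface at z = 0. Lengths are in m, angles in rad, forces in N, time in s.
With the tool pointing down it reaches from about 0.25 to 0.725 m from the base axis. Payload 4 kg.
Tool frame: the origin (TCP) lies between the finger pads; the fingertips stand 8 mm ahead of it and the grasp point (between the pads) lies 11 mm behind it; z points along the fingers, x is the direction in which the jaws open and shut, and the axes are right-handed (so a half turn about z gives the same grasp; the last joint's range is limited). The gripper opens to 85 mm and grips with 20 to 120 N. Pads are 22 mm wide; open, the fingers measure 114 mm over their backs; the gripper's body (76 mm by 85 mm) begins 54 mm behind the grasp point. The pads swing forward as they close: fully open they stand 13 mm farther back than shut.
Start: joints at [-1.346, 0.241, 0.005, 1.335, 0, 1.571], TCP at [0.111, -0.487, 0.239] pointing down, gripper open.
Joint ranges: [-2.72, 2.72], [-1.05, 1.87], [-1.09, 1.28], [-1.99, 2.15], [-1.42, 1.44], [-3.14, 3.14]. Speed limits (rad/s): [2.79, 2.79, 3.14, 3.14, 3.14, 3.14].

INTERFACE

Orientations are given as a unit quaternion [w, x, y, z].
In Python, from workcell import ctrl gives the robot as it stands.
- The arm moves only by the tool play_rows, never from a script. Its argument "targets" is one flat list of numbers, 7 for each row, row after row: the shift along the tool's x, y, z scaled (see below), then the turn, a rotation vector about the tool's x, y, z scaled (see below), then the closure, from -1 (fully open) to 1 (shut). In form: [tx, ty, tz, ax, ay, az, grip, tx, ty, tz, ax, ay, az, grip, ...]. A call has 1 to 10 rows; each row shifts and turns the pose as measured when the row begins, along the tool's axes as they then stand; what a row does not reach is not made up. The controller multiplies each number of a shift by 30 mm and each number of a turn by 90 degrees. A row lasts 1/8 s, in which the tool goes at most 62.5 mm and 10.7 degrees, less where a joint would pass 70% of its speed; a pose out of reach is approached as far as the arm can. A call with a number of a shift or a turn outside -1 to 1 is refused whole. A call with a gripper value outside its range is refused whole. The fingers move at their own pace and stop on an object; "grip_force" is the grip in N (left out, the last holds). Time passes only in rows, so rows that do not move let the fingers close. It gives the time, the measured TCP pose, the force and the opening at its end, in the units of the state.
- ctrl.read_state(): the state, without advancing time (a new reading comes with each control period).
- ctrl.grab_frame(name): name is "scene" or "side" or "wrist"; returns a dict with "frame" (384x512x3 uint8, red, green, blue), "intrinsics" (3x3 intrinsics, pixels), "D" ([k1, k2, p1, p2, k3] as OpenCV has them; the pictures are not rectified), "rvec" (rotation vector, rad) and "tvec" (3), from world to camera coordinates, as OpenCV has them; the wrist camera has in their place "hand_eye" (4x4, takes a point from camera to tool coordinates, whose origin is the TCP and whose axes are the tool frame's). Camera axes: x right, y down, z forward; pixel columns grow to the right and rows downward; lengths in m; the calibration is good to about 2 mm. A picture is of the moment at which its call begins: read the wrist's pose just before it. There is no depth.
- ctrl.sign_off(): hands the job in, once; it reports no verdict.
The state is a dict: "time_s": time; "q": joint angles; "joint_velocities": joint speeds; "joint_torque": joint torques, N m; "position": TCP position; "orientation": TCP orientation; "contact_force": force on the tool from outside, world axes, zero at the start; "moment": the same for the moment, N m; "width": finger opening in m.
Only numpy, scipy, OpenCV 4.12 (cv2) and the standard library are available. Lean on these libraries where they do the work, as an engineer would, in place of code of your own. Each camera call takes 0.05 s, during which the arm holds its last target.

## Working session

There is one attempt and no reset: what is moved stays moved. The work goes in short steps, Python scripts to look and compute and a tool call to move; the robot and the scene stay as the last step left them, time stands still between calls to the robot, and variables do not carry over. Pictures are saved under pics/ and viewed, and the job is handed in when it is done.

Besides the shell and the picture viewer there is one more tool, called after ">>>" as name(argument=value, ...) on one line, values as JSON. play_rows: Moves the arm, as the interface text tells. Shifts and turns lie within -1 to 1; 1 stands for 30 mm of shift or 90 degrees of turn. Its arguments: {"type":"object","properties":{"targets":{"type":"array","items":{"type":"number","minimum":-1,"maximum":1}},"grip_force":{"type":"number"}},"required":["targets"]}

```bash
ls; mkdir -p pics; python3 - <<'E'
from workcell import ctrl
import cv2
s=ctrl.read_state();print(s)
for n in ("scene","side","wrist"):
    f=ctrl.grab_frame(n);cv2.imwrite(f"pics/{n}0.png",f["frame"][:,:,::-1])
    print({k:v for k,v in f.items() if k!="frame"})
E
```

```text
pics
{'time_s': 0.0, 'q': array([-1.34601902e+00,  2.41403234e-01,  3.74944853e-03,  1.33516782e+00,
        9.59435149e-06,  1.57081247e+00]), 'joint_velocities': array([ 8.42205098e-05,  8.54593558e-04, -1.81911790e-03, -3.97721207e-04,
       -2.81765228e-04, -7.97699171e-04]), 'joint_torque': array([-3.86789825e-04, -3.72319615e+01,  2.52405703e+01,  1.69422693e-02,
       -2.66166326e-04,  7.20807307e-07]), 'position': array([ 0.11131573, -0.48684535,  0.2384274 ]), 'orientation': array([-6.34964685e-04,  7.81943822e-01, -6.23348084e-01, -7.88846401e-04]), 'contact_force': array([ 0.53072838, -0.04134398, -0.56409416]), 'moment': array([-0.03631607,  0.0148592 ,  0.00590653]), 'width': 0.08514610051726577}
{'intrinsics': array([[396.61358324,   0.        , 254.18606733],
       [  0.        , 396.61358324, 193.09162506],
       [  0.        ,   0.        ,   1.        ]]), 'D': array([-0.02112063,  0.        ,  0.        ,  0.        ,  0.        ]), 'rvec': array([ 1.78185105,  1.98780069, -0.64262583]), 'tvec': array([ 0.10097143, -0.42483674,  1.51289279])}
{'intrinsics': arr
[... 240 characters left out ...]
rray([ 2.18869264, -0.24300266,  0.12286757]), 'tvec': array([-0.57853803,  0.12581102,  1.19900042])}
{'intrinsics': array([[324.05977699,   0.        , 251.31288618],
       [  0.        , 324.05977699, 187.66873805],
       [  0.        ,   0.        ,   1.        ]]), 'D': array([0.02377281, 0.        , 0.        , 0.        , 0.        ]), 'hand_eye': array([[ 9.99999607e-01, -8.69128200e-04,  1.77395910e-04,
         7.78821521e-04],
       [ 7.86388049e-04,  9.61143919e-01,  2.76046642e-01,
        -7.02113147e-02],
       [-4.10422921e-04, -2.76046394e-01,  9.61144224e-01,
        -1.34187984e-01],
       [ 0.00000000e+00,  0.00000000e+00,  0.00000000e+00,
         1.00000000e+00]])}
```

View pics/scene0.png

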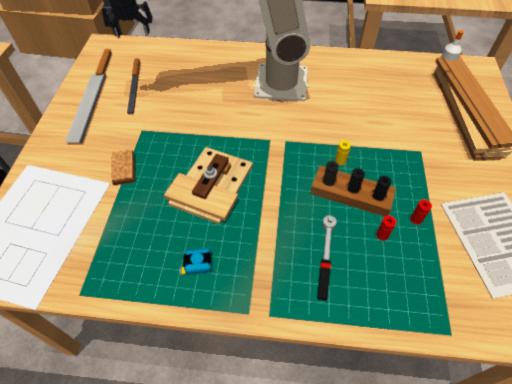

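View pics/side0.png

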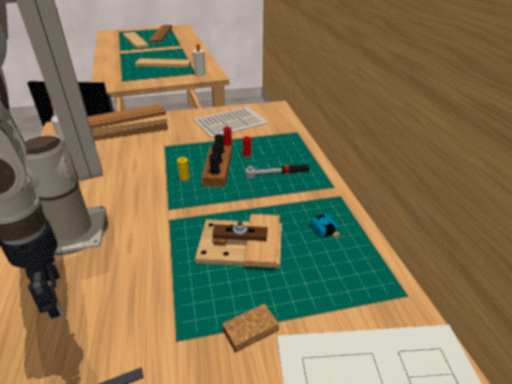

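View pics/wrist0.png

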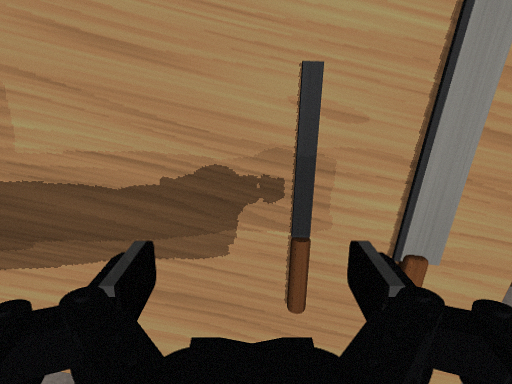

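Candidates in the scene picture: black sockets in the block at (331,173), (356,180) and (383,187), a yellow look-alike at (343,152), and red look-alikes at (387,227) and (421,211). By the description I want the three black ones. Close crops next.

```bash
python3 - <<'E'
import cv2
a=cv2.imread("pics/scene0.png")
cv2.imwrite("pics/c1.png",cv2.resize(a[135:245,300:440],None,fx=5.5,fy=5.4,interpolation=cv2.INTER_CUBIC))
cv2.imwrite("pics/c2.png",cv2.resize(a[140:230,155:265],None,fx=6.5,fy=6.5,interpolation=cv2.INTER_CUBIC))
E
```

```text
(no output)
```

View pics/c1.png

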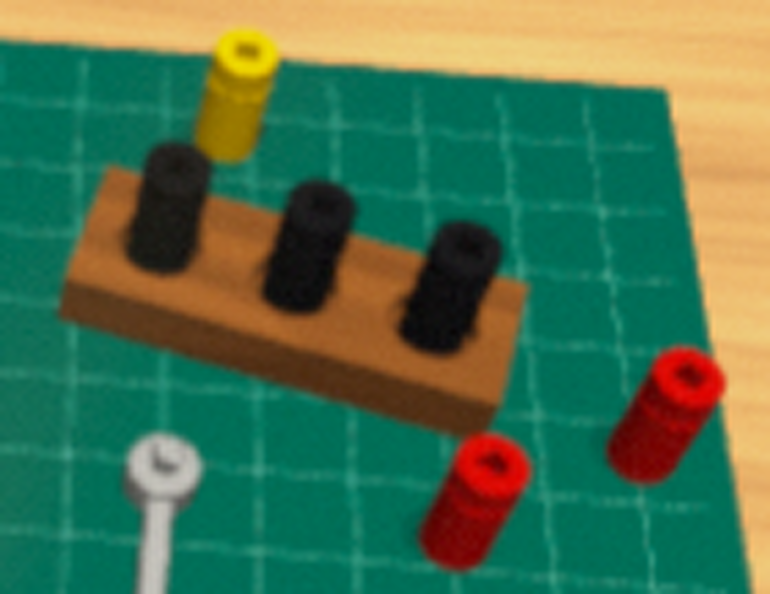

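View pics/c2.png

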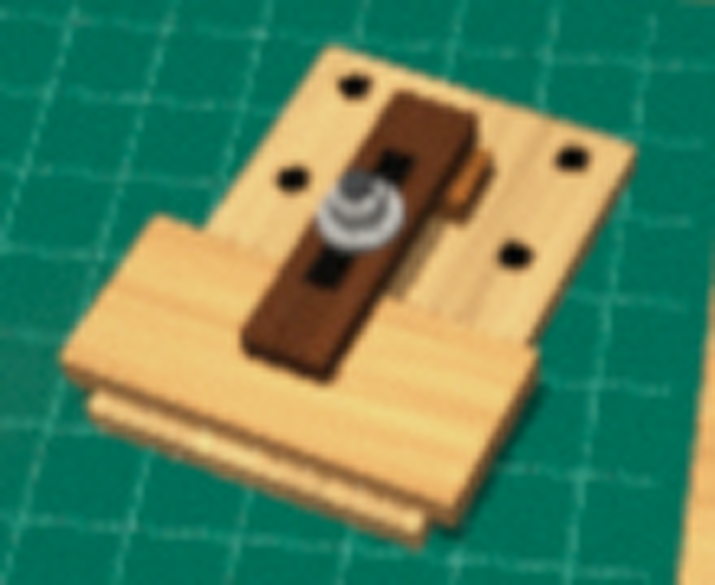

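```bash
cat > h.py <<'E'
import numpy as np,cv2
from workcell import ctrl
from scipy.spatial.transform import Rotation as R
def cam(name,f=None):
    s=ctrl.read_state(); f=ctrl.grab_frame(name)
    if name=="wrist":
        q=s["orientation"];T=np.eye(4);T[:3,:3]=R.from_quat(np.r_[q[1:],q[0]]).as_matrix();T[:3,3]=s["position"]
        W=T@f["hand_eye"]; Rc=W[:3,:3];c=W[:3,3]
    else:
        Rm=cv2.Rodrigues(f["rvec"])[0];Rc=Rm.T;c=-Rm.T@f["tvec"]
    return f,Rc,c
def ray(cm,px,z):
    f,Rc,c=cm
    u=cv2.undistortPoints(np.array([[px]],float),f["intrinsics"],f["D"])[0,0]
    d=Rc@np.array([u[0],u[1],1]);return c+d*(z-c[2])/d[2]
def proj(cm,p):
    f,Rc,c=cm
    return cv2.projectPoints(np.array(p,float).reshape(-1,3),cv2.Rodrigues(Rc.T)[0],-Rc.T@c,f["intrinsics"],f["D"])[0][:,0]
def st():
    s=ctrl.read_state();q=s["orientation"];r=R.from_quat(np.r_[q[1:],q[0]]).as_matrix()
    print("t",round(s["time_s"],2),"p",s["position"].round(4),"toolx yaw",round(np.degrees(np.arctan2(r[1,0],r[0,0])),1),"zdir",r[:,2].round(3),"F",s["contact_force"].round(1),"M",s["moment"].round(2),"w",round(s["width"],4),"q",s["q"].round(2))
    return s,r
E
python3 - <<'E'
from h import *
cm=cam("scene");print("cam",cm[2])
for n,p,z in [("s1",(178,167),.108),("s2",(325,207),.108),("s3",(467,247),.108),("bFL",(108,170),.04),("bFR",(527,288),.04),("bNL",(62,290),.04),("bNR",(495,408),.04),("red1",(490,465),.08),("red2",(688,375),.08),("yel",(247,52),.08)]:
    print(n,ray(cm,(300+p[0]/5.5,135+p[1]/5.4),z).round(4))
for n,p,z in [("washer",(360,213),.064),("stud",(356,184),.088),("bar1",(402,92),.058),("bar2",(478,118),.058),("bar3",(245,340),.058),("bar4",(330,372),.058)]:
    print(n,ray(cm,(155+p[0]/6.5,140+p[1]/6.5),z).round(4))
E
```

```text
cam [1.22088956 0.0501109  0.9931987 ]
s1 [0.4846 0.1801 0.108 ]
s2 [0.5038 0.2551 0.108 ]
s3 [0.5227 0.3255 0.108 ]
bFL [0.4343 0.1512 0.04  ]
bFR [0.4942 0.3766 0.04  ]
bNL [0.5215 0.1282 0.04  ]
bNR [0.575  0.3531 0.04  ]
red1 [0.6364 0.3352 0.08  ]
red2 [0.5719 0.4381 0.08  ]
yel [0.3726 0.2226 0.08  ]
washer [ 0.5116 -0.174   0.064 ]
stud [ 0.5137 -0.1729  0.088 ]
bar1 [ 0.4325 -0.1684  0.058 ]
bar2 [ 0.4448 -0.1298  0.058 ]
bar3 [ 0.5832 -0.2139  0.058 ]
bar4 [ 0.5963 -0.1729  0.058 ]
```

```bash
cat >> h.py <<'E'
def plan(p,yaw,n=10,grip=-1,vmax=1.0,amax=0.11):
    """rows in tool units to tool-down pose at p, tool-x yaw (deg)"""
    s=ctrl.read_state();q=s["orientation"];Rm=R.from_quat(np.r_[q[1:],q[0]]).as_matrix();x=s["position"].copy()
    c,d=np.cos(np.radians(yaw)),np.sin(np.radians(yaw))
    G=np.array([[c,d,0],[d,-c,0],[0,0,-1]]).T
    G=np.stack([[c,d,0],[d,-c,0],[0,0,-1]],axis=1)
    out=[]
    for i in range(n):
        e=np.array(p)-x; m=np.linalg.norm(e)/0.03
        if m>vmax: e=e*vmax/m
        a=R.from_matrix(Rm.T@G).as_rotvec()/(np.pi/2); k=np.linalg.norm(a)
        if k>amax: a=a*amax/k
        sh=(Rm.T@e)/0.03
        row=np.r_[sh.round(2),a.round(3),grip]; out+=list(row)
        x=x+Rm@(row[:3]*0.03); Rm=Rm@R.from_rotvec(row[3:6]*np.pi/2).as_matrix()
    print("[" + ",".join(f"{v:g}" for v in out)+"]"); print("left mm",((np.array(p)-x)*1000).round(1))
E
python3 - <<'E'
from h import *
st();plan([.514,-.172,.24],-15)
E
```

```text
t 0.2 p [ 0.1114 -0.487   0.2388] toolx yaw -77.1 zdir [-0.     0.001 -1.   ] F [ 0.1 -0.2 -0.1] M [ 0.02 -0.    0.02] w 0.0855 q [-1.35  0.24  0.    1.34  0.    1.57]
[-0.43,-0.91,-0,-0,0,-0.11,-1,-0.26,-0.96,-0,-0,0,-0.11,-1,-0.09,-1,-0,-0,0,-0.11,-1,0.08,-1,-0,-0,0,-0.11,-1,0.25,-0.97,-0,-0,0,-0.11,-1,0.41,-0.91,-0,-0.001,0,-0.11,-1,0.56,-0.83,-0,0,0.001,-0.03,-1,0.6,-0.8,-0,0,-0,-0,-1,0.6,-0.8,-0,0,-0,-0,-1,0.6,-0.8,-0,0,-0,-0,-1]
left mm [166.2 129.9   1.2]
```

>>> play_rows(targets=[-0.43,-0.9,0,0,0,-0.11,-1,-0.26,-0.96,0,0,0,-0.11,-1,-0.09,-1,0,0,0,-0.11,-1,0.08,-1,0,0,0,-0.11,-1,0.25,-0.97,0,0,0,-0.11,-1,0.4,-0.9,0,0,0,-0.11,-1,0.56,-0.83,0,0,0,-0.03,-1,0.6,-0.8,0,0,0,0,-1,0.6,-0.8,0,0,0,0,-1,0.6,-0.8,0,0,0,0,-1])

```text
time_s: 1.45
position: [0.3479, -0.2916, 0.2368]
orientation: [-0.002, 0.993, -0.115, -0.001]
contact_force: [0.7, -0.1, 0.5]
width: 0.085
```

```bash
python3 - <<'E'
from h import *
st();plan([.514,-.172,.24],-15)
E
```

```text
t 1.45 p [ 0.3479 -0.2916  0.2368] toolx yaw -13.2 zdir [-0.002  0.004 -1.   ] F [ 0.7 -0.1  0.5] M [ 0.   -0.06 -0.04] w 0.085 q [-0.7   0.15 -0.11  1.31  0.    1.1 ]
[0.66,-0.75,-0.01,-0.002,0.002,0.02,-1,0.63,-0.78,-0.02,-0,-0,-0,-1,0.63,-0.77,-0.02,-0,-0,-0,-1,0.63,-0.77,-0.01,-0,-0,-0,-1,0.63,-0.78,-0.02,-0,-0,-0,-1,0.63,-0.77,-0.01,-0,-0,-0,-1,0.53,-0.64,-0.01,-0,-0,-0,-1,-0,-0,-0,-0,-0,-0,-1,-0,-0,-0,-0,-0,-0,-1,-0,-0,-0,-0,-0,-0,-1]
left mm [-0.   0.1  0.1]
```

>>> play_rows(targets=[0.66,-0.75,0,0,0,0.02,-1,0.63,-0.78,-0.02,0,0,0,-1,0.63,-0.78,-0.02,0,0,0,-1,0.63,-0.78,-0.02,0,0,0,-1,0.63,-0.78,-0.02,0,0,0,-1,0.63,-0.78,-0.02,0,0,0,-1,0.53,-0.64,0,0,0,0,-1,0,0,0,0,0,0,-1])

```text
time_s: 2.45
position: [0.5198, -0.1648, 0.2378]
orientation: [-0.002, 0.992, -0.129, -0.003]
contact_force: [-0.5, -0.4, 0.3]
width: 0.0853
```

```bash
python3 - <<'E'
from h import *
s,r=st();print(r)
cm=cam("wrist");cv2.imwrite("pics/w1.png",cm[0]["frame"][:,:,::-1])
a=cv2.imread("pics/w1.png");p=proj(cm,[.514,-.172,.079])[0];print(p)
x,y=int(p[0]),int(p[1])
cv2.imwrite("pics/w1c.png",cv2.resize(a[y-50:y+50,x-60:x+60],None,fx=6,fy=6,interpolation=cv2.INTER_CUBIC));print(x-60,y-50)
E
```

```text
t 2.45 p [ 0.5198 -0.1648  0.2378] toolx yaw -14.9 zdir [-0.006  0.006 -1.   ] F [-0.5 -0.4  0.3] M [0.01 0.07 0.01] w 0.0853 q [-0.31  0.34  0.13  1.37  0.    1.52]
[[ 0.9664486  -0.25679873 -0.00561415]
 [-0.2567689  -0.96645705  0.00552263]
 [-0.00684405 -0.0038958  -0.99996899]]
[247.91105045 181.7115019 ]
187 131
```

View pics/w1.png

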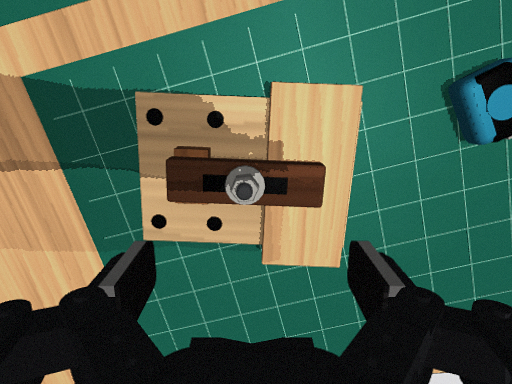

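View pics/w1c.png

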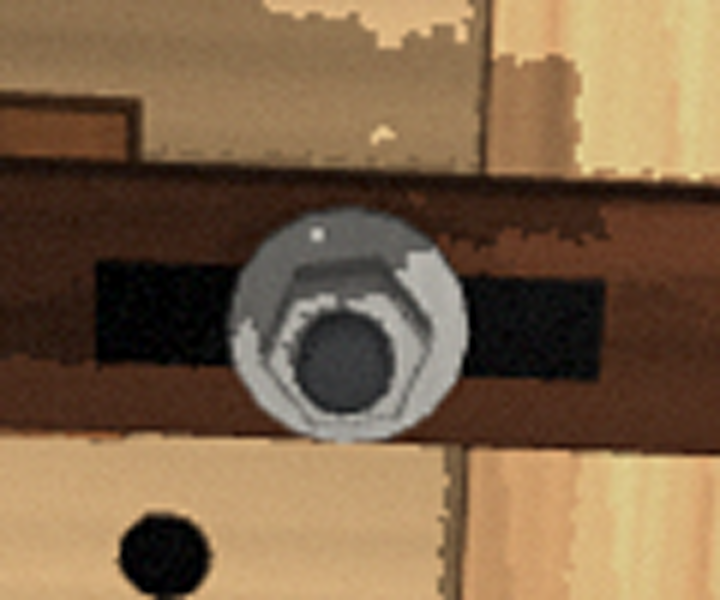

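```bash
cat > ov.py <<'E'
from h import *
cm=cam("wrist");a=cm[0]["frame"][:,:,::-1].copy()
f=lambda p:(187+p[0]/6,131+p[1]/6)
w=ray(cm,f((349,323)),.064);s=ray(cm,f((343,362)),.088);print(w.round(4),s.round(4))
p=proj(cm,[.514,-.172,.079])[0]
K=6
crop=cv2.resize(a[131:231,187:307],None,fx=K,fy=K,interpolation=cv2.INTER_CUBIC)
c=(w+s)/2
import sys
outs=[]
for ph in (0,10,20,30,40,50):
    im=crop.copy()
    ang=np.radians(ph+30+60*np.arange(7)); r=.012/np.cos(np.pi/6)
    P=np.c_[c[0]+r*np.cos(ang),c[1]+r*np.sin(ang),np.full(7,.079)]
    q=((proj(cm,P)-[187,131]+0.5)*K-.5)
    cv2.polylines(im,[q.astype(int)],True,(0,255,0),1)
    P[:,2]=.064;q=((proj(cm,P)-[187,131]+.5)*K-.5);cv2.polylines(im,[q.astype(int)],True,(0,0,255),1)
    im=im[180:460,210:490];cv2.putText(im,str(ph),(5,20),0,.6,(255,255,0),2);outs.append(im[:, :266])
cv2.imwrite("pics/ov.png",np.vstack([np.hstack(outs[:3]),np.hstack(outs[3:])]))
E
python3 ov.py
```

```text
[ 0.5083 -0.1787  0.064 ] [ 0.5082 -0.1782  0.088 ]
```

View pics/ov.png

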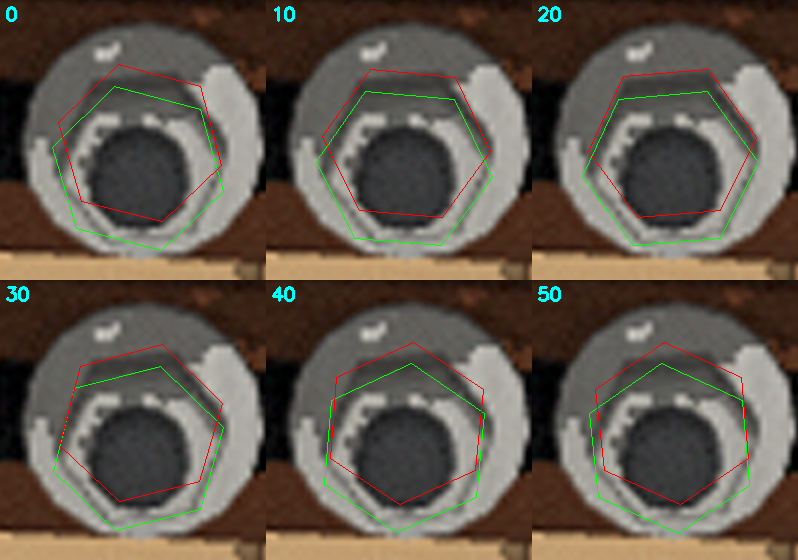

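```bash
python3 - <<'E'
from h import *
s,_=st();print(s["joint_velocities"].round(3))
cm=cam("wrist");cv2.imwrite("pics/w2.png",cm[0]["frame"][:,:,::-1])
cs=cam("scene")
a=cm[0]["frame"][:,:,::-1]
cv2.imwrite("pics/w2c.png",cv2.resize(a[131:231,187:307],None,fx=6,fy=6,interpolation=cv2.INTER_CUBIC))
for z in (.064,): print(ray(cm,(187+352/6-.4,131+320/6-.4),z))
# board corners
for px in [(155,117),(215,119),(159,222),(214,223)]: print(ray(cm,px,.018).round(4))
b=lambda x,y:(155+x/6.5,140+y/6.5)
for px in [b(354,86),b(572,158),b(293,180),b(514,256)]: print(ray(cs,px,.018).round(4))
cv2.imwrite("pics/s2.png",cs[0]["frame"][:,:,::-1])
st()
E
```

```text
t 2.55 p [ 0.5185 -0.1658  0.2379] toolx yaw -15.0 zdir [-0.006  0.005 -1.   ] F [-0.  -0.3  0.3] M [-0.03  0.02 -0.04] w 0.0857 q [-0.31  0.34  0.13  1.37  0.    1.52]
[-0.017 -0.013 -0.01   0.001 -0.001  0.001]
[ 0.50815405 -0.17832194  0.064     ]
[ 0.4301 -0.0937  0.018 ]
[ 0.4915 -0.1122  0.018 ]
[ 0.3938 -0.2086  0.018 ]
[ 0.4557 -0.2264  0.018 ]
[ 0.3973 -0.2023  0.018 ]
[ 0.4322 -0.088   0.018 ]
[ 0.4597 -0.2212  0.018 ]
[ 0.4945 -0.1076  0.018 ]
t 2.65 p [ 0.5181 -0.1663  0.2383] toolx yaw -15.1 zdir [-0.006  0.005 -1.   ] F [-0.6 -0.7 -0.4] M [-0.01 -0.02  0.  ] w 0.0857 q [-0.31  0.33  0.13  1.37  0.    1.52]
```

View pics/w2c.png

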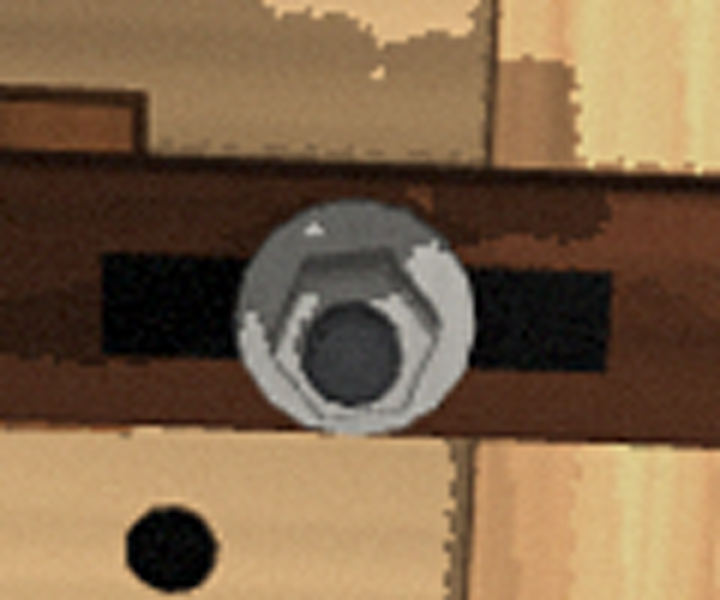

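View pics/s2.png

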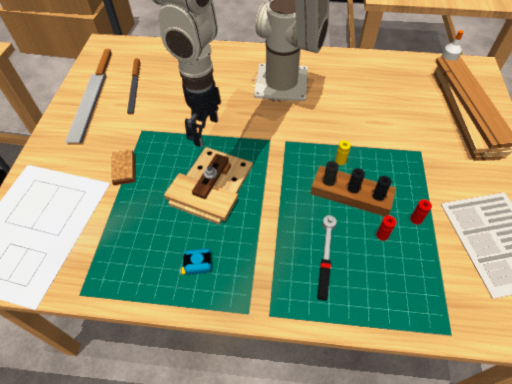

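```bash
python3 - <<'E'
from h import *
plan([.503,.252,.25],-15,n=18)
E
```

```text
[-0.29,-0.96,-0.02,-0.002,0.004,-0.001,-1,-0.29,-0.96,-0.03,-0,0,0,-1,-0.29,-0.96,-0.03,-0,0,0,-1,-0.29,-0.96,-0.03,-0,0,0,-1,-0.29,-0.96,-0.03,-0,0,0,-1,-0.3,-0.95,-0.03,-0,0,0,-1,-0.29,-0.96,-0.03,-0,0,0,-1,-0.3,-0.95,-0.03,-0,0,0,-1,-0.29,-0.96,-0.02,-0,0,0,-1,-0.3,-0.95,-0.03,-0,0,0,-1,-0.29,-0.96,-0.02,-0,0,0,-1,-0.3,-0.95,-0.03,-0,0,0,-1,-0.29,-0.96,-0.02,-0,0,0,-1,-0.28,-0.9,-0.03,-0,0,0,-1,-0,-0,0,-0,0,0,-1,-0,-0,0,-0,0,0,-1,-0,-0,0,-0,0,0,-1,-0,-0,0,-0,0,0,-1]
left mm [-0.1  0.  -0.1]
```

>>> play_rows(targets=[-0.29,-0.95,-0.03,-0.002,0.004,0,-1,-0.29,-0.95,-0.03,0,0,0,-1,-0.29,-0.95,-0.03,0,0,0,-1,-0.29,-0.95,-0.03,0,0,0,-1,-0.29,-0.95,-0.03,0,0,0,-1,-0.29,-0.95,-0.03,0,0,0,-1,-0.29,-0.95,-0.03,0,0,0,-1,-0.29,-0.95,-0.03,0,0,0,-1,-0.29,-0.95,-0.03,0,0,0,-1,-0.29,-0.95,-0.03,0,0,0,-1])

```text
time_s: 3.9
position: [0.5056, 0.1289, 0.2499]
orientation: [0.001, 0.99, -0.141, 0.001]
contact_force: [0.2, 0.3, 0.5]
width: 0.0853
```

```bash
python3 - <<'E'
from h import *
st();plan([.503,.252,.25],-15,n=5)
E
```

```text
t 3.9 p [0.5056 0.1289 0.2499] toolx yaw -16.3 zdir [ 0.002 -0.001 -1.   ] F [0.2 0.3 0.5] M [-0.01 -0.03  0.01] w 0.0853 q [ 0.25  0.28  0.08  1.37 -0.    2.11]
[-0.3,-0.95,-0,0.001,-0.001,-0.014,-1,-0.28,-0.96,-0,-0,-0,-0,-1,-0.28,-0.96,-0,-0,-0,-0,-1,-0.28,-0.96,-0,-0,-0,-0,-1,-0.03,-0.11,-0,-0,-0,-0,-1]
left mm [ 0.1 -0.2  0.1]
```

>>> play_rows(targets=[-0.3,-0.95,0,0,0,-0.014,-1,-0.28,-0.96,0,0,0,0,-1,-0.28,-0.96,0,0,0,0,-1,-0.28,-0.96,0,0,0,0,-1,-0.03,-0.1,0,0,0,0,-1,0,0,0,0,0,0,-1])

```text
time_s: 4.65
position: [0.5021, 0.251, 0.2512]
orientation: [0.001, 0.991, -0.133, 0.002]
contact_force: [-1.0, -0.8, 0.3]
width: 0.0851
```

```bash
python3 - <<'E'
from h import *
s,_=st()
cm=cam("wrist");a=cm[0]["frame"][:,:,::-1];cv2.imwrite("pics/w3.png",a)
np.savez("w3.npz",R=cm[1],c=cm[2])
cv2.imwrite("pics/w3c.png",cv2.resize(a[140:250,150:350],None,fx=4,fy=4,interpolation=cv2.INTER_CUBIC))
E
```

```text
t 4.65 p [0.5021 0.251  0.2512] toolx yaw -15.3 zdir [ 0.003 -0.002 -1.   ] F [-1.  -0.8  0.3] M [-0.03  0.03 -0.05] w 0.0851 q [ 0.47  0.36  0.2   1.41 -0.    2.3 ]
```

View pics/w3.png

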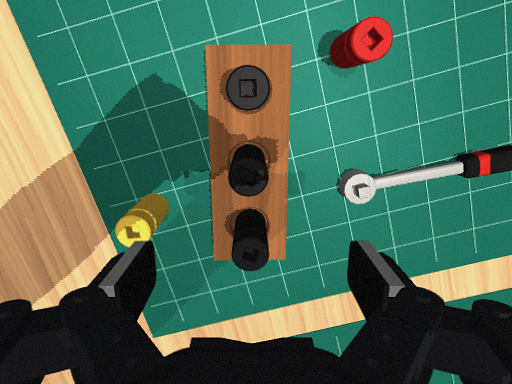

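View pics/w3c.png

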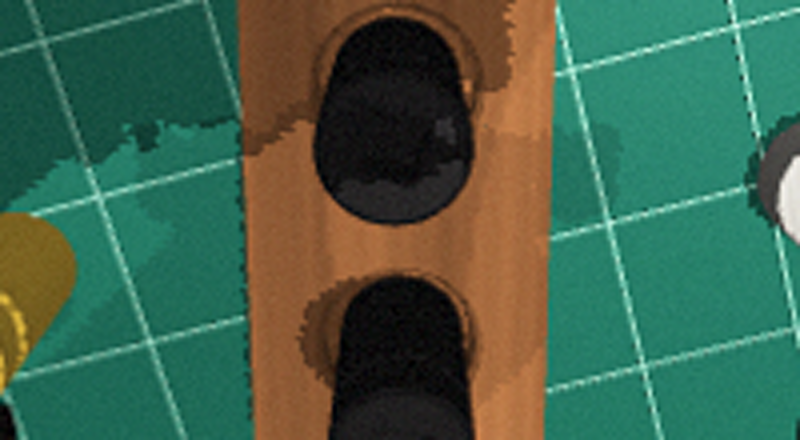

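```bash
python3 - <<'E'
import cv2,numpy as np
a=cv2.imread("pics/w3.png")[55:285,200:300]
b=np.clip((a.astype(float)/255)**.45*255,0,255).astype('uint8')
l=[]
for y0 in (60,137,205):
    c=cv2.imread("pics/w3.png")[y0:y0+75,210:290];c=np.clip((c/255)**.4*300-60,0,255).astype('uint8')
    l.append(cv2.resize(c,None,fx=3.3,fy=3.3*2/2,interpolation=cv2.INTER_CUBIC))
cv2.imwrite("pics/w3t.png",np.hstack(l))
E
```

```text
(no output)
```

View pics/w3t.png

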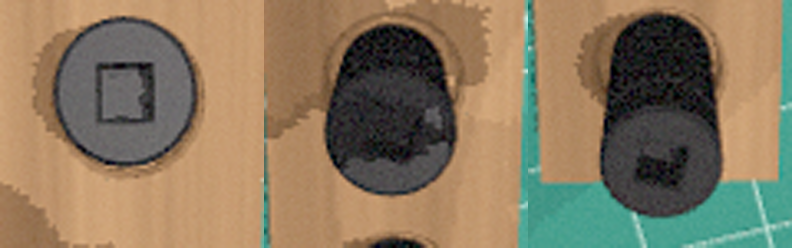

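```bash
python3 - <<'E'
from h import *
cm=cam("wrist")
P=[ray(cm,p,.108) for p in [(248.2,87.9),(248.5,177),(250.3,253.8)]]
for p in P: print(p.round(4))
print(np.linalg.norm(P[0]-P[1]),np.linalg.norm(P[1]-P[2]))
for px in [(208,44.5),(291.5,44.5),(214,259),(286,259)]: print(ray(cm,px,.04).round(4))
E
```

```text
[0.5203 0.3228 0.108 ]
[0.5005 0.2505 0.108 ]
[0.4822 0.1779 0.108 ]
0.074971521938571 0.07491561788223806
[0.4932 0.3733 0.04  ]
[0.572  0.3517 0.04  ]
[0.4297 0.1485 0.04  ]
[0.5117 0.1257 0.04  ]
```

```bash
python3 - <<'E'
from h import *
plan([.4822,.1779,.18],-14.7,n=5)
E
```

```text
[-0,0.73,0.69,0.001,-0.002,-0.007,-1,-0.01,0.73,0.69,-0,-0.001,-0,-1,-0.01,0.73,0.69,-0,0,-0,-1,-0,0.33,0.31,-0,0,-0,-1,-0,-0,-0,-0,0,-0,-1]
left mm [-0.1  0.1  0.1]
```

>>> play_rows(targets=[0,0.73,0.69,0,-0.002,-0.007,-1,-0.01,0.73,0.69,0,0,0,-1,-0.01,0.73,0.69,0,0,0,-1,0,0.33,0.31,0,0,0,-1,0,0,0,0,0,0,-1])

```text
time_s: 5.38
position: [0.4828, 0.1715, 0.1796]
orientation: [-0.0, 0.991, -0.131, 0.002]
contact_force: [0.4, 0.4, 0.9]
width: 0.0854
```

```bash
python3 - <<'E'
from h import *
s,r=st()
cm=cam("wrist");a=cm[0]["frame"][:,:,::-1];cv2.imwrite("pics/w4.png",a)
p=proj(cm,[.4822,.1779,.108])[0];print(p)
x,y=int(p[0]),int(p[1])
c=a[y-50:y+50,x-55:x+55];c=np.clip((c/255)**.4*300-60,0,255).astype('uint8');print(x-55,y-50)
cv2.imwrite("pics/w4c.png",cv2.resize(c,None,fx=6,fy=6,interpolation=cv2.INTER_CUBIC))
E
```

```text
t 5.38 p [0.4828 0.1715 0.1796] toolx yaw -15.1 zdir [ 0.004 -0.    -1.   ] F [0.4 0.4 0.9] M [-0.01 -0.03  0.01] w 0.0854 q [ 0.34  0.3  -0.08  1.19 -0.    2.18]
[246.81318288 193.89024701]
191 143
```

View pics/w4c.png

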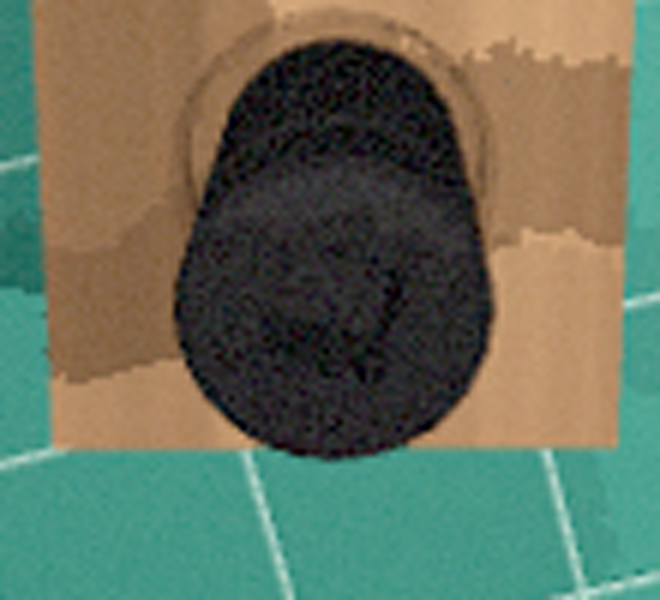

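```bash
python3 - <<'E'
import cv2,numpy as np
a=cv2.imread("pics/w3.png")
l=[]
for (x,y) in ((248,88),(248,177),(250,254)):
    c=a[y-24:y+24,x-24:x+24].astype(float); c=np.clip((c-10)*(2.2 if y==88 else 4),0,255).astype('uint8')
    l.append(cv2.resize(c,None,fx=5.5,fy=5.5,interpolation=cv2.INTER_CUBIC))
cv2.imwrite("pics/w3u.png",np.hstack(l))
E
```

```text
(no output)
```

View pics/w3u.png

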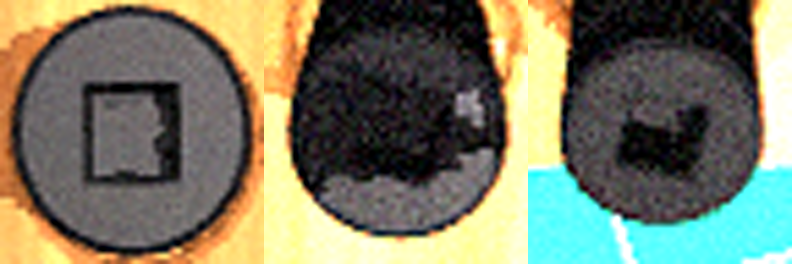

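```bash
python3 - <<'E'
from h import *
plan([.4822,.1779,.067],-14.7,n=8,vmax=.7)
E
```

```text
[-0.02,-0.03,0.7,-0.001,-0.003,-0.004,-1,-0.02,-0.03,0.7,0,0,0,-1,-0.01,-0.04,0.7,0,0,0,-1,-0.02,-0.03,0.7,0,0,0,-1,-0.01,-0.04,0.7,0,0,0,-1,-0.01,-0.01,0.27,0,0,0,-1,0,-0,-0,0,0,0,-1,0,-0,-0,0,0,0,-1]
left mm [ 0.1 -0.   0. ]
```

>>> play_rows(targets=[-0.03,-0.05,0.7,0,-0.003,-0.004,-1,-0.02,-0.04,0.7,0,0,0,-1,-0.01,-0.04,0.7,0,0,0,-1,-0.01,-0.03,0.7,0,0,0,-1,0,-0.03,0.7,0,0,0,-1,0,-0.01,0.27,0,0,0,-1,0,0,0,0,0,0,-1])

```text
time_s: 6.3
position: [0.4926, 0.1862, 0.0719]
orientation: [-0.006, 0.992, -0.125, 0.008]
contact_force: [0.3, -0.6, 0.2]
width: 0.0854
```

```bash
python3 - <<'E'
from h import *
s,r=st();plan([.4822,.1779,.067],-14.7,n=2,vmax=.7)
E
```

```text
t 6.3 p [0.4926 0.1862 0.0719] toolx yaw -14.4 zdir [ 0.017  0.009 -1.   ] F [ 0.3 -0.6  0.2] M [ 0.04 -0.04  0.03] w 0.0854 q [ 0.36  0.41 -0.22  0.92  0.    2.18]
[-0.27,0.36,0.15,-0.009,-0.009,0.003,-1,-0,-0,0,0,-0,0,-1]
left mm [ 0.   0.1 -0.1]
```

>>> play_rows(targets=[-0.27,0.36,0.15,-0.009,-0.009,0.003,-1,0,0,0,0,0,0,-1,0,0,0,0,0,0,-1])

```text
time_s: 6.68
position: [0.483, 0.1779, 0.0691]
orientation: [-0.0, 0.992, -0.128, 0.001]
contact_force: [0.7, -0.1, -0.5]
width: 0.0852
```

```bash
python3 - <<'E'
from h import *
s,r=st();plan([.4822,.1779,.067],-14.7,n=2,vmax=.7)
E
```

```text
t 6.67 p [0.483  0.1779 0.0691] toolx yaw -14.7 zdir [ 0.003 -0.    -1.   ] F [ 0.7 -0.1 -0.5] M [ 0.01 -0.03  0.02] w 0.0852 q [ 0.35  0.41 -0.23  0.93 -0.    2.18]
[-0.03,0.01,0.07,-0,-0.002,0,-1,0,-0,-0,-0,0,0,-1]
left mm [0.1 0.1 0. ]
```

>>> play_rows(targets=[-0.03,0.01,0.07,0,-0.002,0,-0.2,0,0,0,0,0,0,1,0,0,0,0,0,0,1,0,0,0,0,0,0,1,0,0,0,0,0,0,1,0,0,0,0,0,0,1], grip_force=70)

```text
time_s: 7.42
position: [0.4821, 0.178, 0.0677]
orientation: [-0.001, 0.992, -0.128, -0.0]
contact_force: [-0.8, -0.5, 1.3]
width: 0.0347
```

```bash
python3 - <<'E'
from h import *
s,r=st()
cm=cam("wrist");a=cm[0]["frame"][:,:,::-1];cv2.imwrite("pics/w5.png",a)
E
```

```text
t 7.42 p [0.4821 0.178  0.0677] toolx yaw -14.7 zdir [-0.     0.002 -1.   ] F [-0.8 -0.5  1.3] M [-0.07  0.09 -0.04] w 0.0347 q [ 0.35  0.41 -0.24  0.93  0.    2.18]
```

View pics/w5.png

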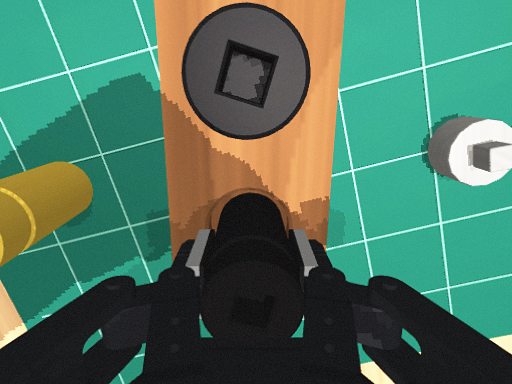

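```bash
python3 - <<'E'
import cv2,numpy as np
a=cv2.imread("pics/w5.png")
c=a[240:365,185:320].astype(float); c=np.clip((c-5)*6,0,255).astype('uint8')
cv2.imwrite("pics/w5c.png",cv2.resize(c,None,fx=5,fy=4.8,interpolation=cv2.INTER_CUBIC))
E
```

```text
(no output)
```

View pics/w5c.png

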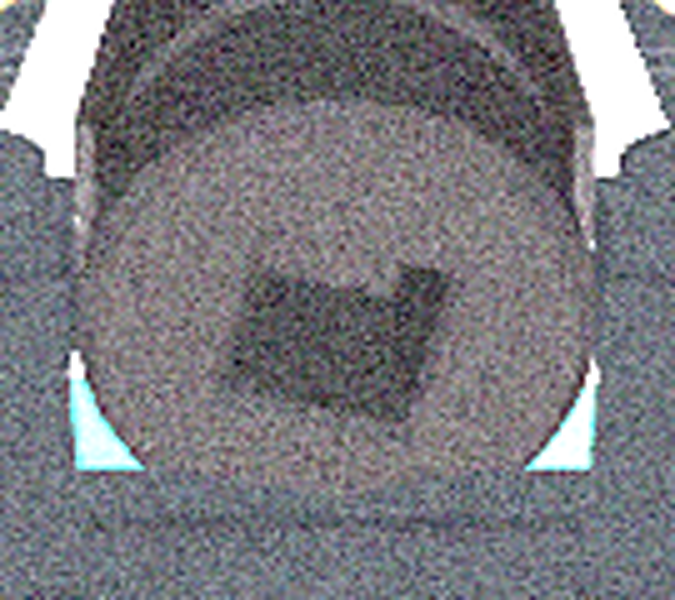

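```bash
cat >> h.py <<'E'
def toolproj(f,P):
    H=f["hand_eye"];Rc=H[:3,:3];c=H[:3,3]
    return cv2.projectPoints(np.array(P,float).reshape(-1,3),cv2.Rodrigues(Rc.T)[0],-Rc.T@c,f["intrinsics"],f["D"])[0][:,0]
E
python3 - <<'E'
from h import *
f=ctrl.grab_frame("wrist")
t=np.linspace(0,2*np.pi,181)
for y in (-.004,-.002,0,.002,.004):
    q=toolproj(f,np.c_[.018*np.cos(t),y+.018*np.sin(t),np.full(181,-.0403)]);print(y,q.min(0).round(1),q.max(0).round(1))
    q=toolproj(f,[[0,y,-.0403]]);print(q)
E
```

```text
-0.004 [196.  249.4] [304.2 343.7]
[[250.09296535 298.54982479]]
-0.002 [196.3 255.1] [303.9 348.5]
[[250.10353685 303.75252838]]
0 [196.6 260.7] [303.7 353.2]
[[250.11399295 308.9067534 ]]
0.002 [196.8 266.3] [303.4 358. ]
[[250.1243359  314.01334754]]
0.004 [197.1 271.8] [303.2 362.6]
[[250.13456788 319.07313568]]
```

```bash
python3 - <<'E'
from h import *
st();plan([.4822,.178,.19],-14.7,n=6,grip=1,vmax=.8)
E
```

```text
t 7.53 p [0.4821 0.178  0.0677] toolx yaw -14.7 zdir [-0.     0.002 -1.   ] F [-1.  -0.2  1. ] M [-0.05  0.13 -0.01] w 0.0346 q [ 0.35  0.41 -0.24  0.93  0.    2.18]
[0,-0,-0.8,-0.001,0,0,1,0,-0,-0.8,-0,0,0,1,0,-0,-0.8,-0,0,0,1,0,-0,-0.8,-0,0,0,1,0,-0,-0.8,-0,0,0,1,0,-0,-0.08,-0,0,0,1]
left mm [ 0.1  0.  -0.1]
```

>>> play_rows(targets=[0,0,-0.5,0,0,0,1,0,0,-0.8,0,0,0,1,0,0,-0.8,0,0,0,1,0,0,-0.8,0,0,0,1,0,0,-0.8,0,0,0,1,0,0,-0.3,0,0,0,1,0.16,0.48,0,0,0,0,1,0.32,0.94,0,0,0,0,1,0.32,0.94,0,0,0,0,1,0.32,0.94,0,0,0,0,1])

```text
time_s: 8.78
position: [0.4849, 0.0683, 0.188]
orientation: [0.003, 0.992, -0.126, -0.006]
contact_force: [-0.4, -0.1, -3.0]
width: 0.0349
```

```bash
python3 - <<'E'
from h import *
st();plan([.508,-.178,.20],-26.5,n=12,grip=1,vmax=.95)
E
```

```text
t 8.78 p [0.4849 0.0683 0.188 ] toolx yaw -14.5 zdir [-0.013 -0.004 -1.   ] F [-0.4 -0.1 -3. ] M [-0.05 -0.08  0.03] w 0.0349 q [ 0.14  0.26 -0.11  1.22 -0.    1.96]
[0.32,0.89,-0.04,0.004,0.006,0.11,1,0.47,0.82,-0.05,0.001,0.001,0.024,1,0.5,0.81,-0.05,0,-0,-0,1,0.5,0.81,-0.04,0,-0,-0,1,0.5,0.8,-0.05,0,-0,-0,1,0.5,0.8,-0.04,0,-0,-0,1,0.5,0.8,-0.05,0,-0,-0,1,0.5,0.81,-0.04,0,-0,-0,1,0.36,0.57,-0.04,0,-0,-0,1,-0,-0,0,0,-0,-0,1,-0,-0,0,0,-0,-0,1,-0,-0,0,0,-0,-0,1]
left mm [ 0.   0.2 -0.1]
```

>>> play_rows(targets=[0.32,0.88,-0.04,0.004,0.006,0.1,1,0.47,0.8,-0.05,0,0,0.03,1,0.5,0.8,-0.05,0,0,0,1,0.5,0.8,-0.05,0,0,0,1,0.5,0.8,-0.05,0,0,0,1,0.5,0.8,-0.05,0,0,0,1,0.5,0.8,-0.05,0,0,0,1,0.4,0.65,-0.04,0,0,0,1,0.15,0.25,0,0,0,0,1,0,0,0,0,0,0,1])

```text
time_s: 10.02
position: [0.4933, -0.1768, 0.186]
orientation: [0.004, 0.972, -0.235, -0.014]
contact_force: [0.1, -0.2, -3.2]
width: 0.0347
```

```bash
python3 - <<'E'
from h import *
st();plan([.508,-.178,.17],-26.5,n=4,grip=1,vmax=.6)
E
```

```text
t 10.03 p [ 0.4933 -0.1768  0.186 ] toolx yaw -27.2 zdir [-0.03 -0.   -1.  ] F [ 0.1 -0.2 -3.2] M [ 0.06 -0.08  0.02] w 0.0347 q [-0.34  0.34 -0.    1.26 -0.01  1.71]
[0.39,-0.16,0.43,0.009,0.017,-0.008,1,0.08,-0.03,0.09,-0,-0,0,1,-0,-0,0,-0,-0,0,1,-0,-0,0,-0,-0,0,1]
left mm [-0.   0.1 -0.1]
```

>>> play_rows(targets=[0.39,-0.16,0.43,0.009,0.017,-0.008,1,0.08,-0.03,0.09,0,0,0,1,0,0,0,0,0,0,1])

```text
time_s: 10.4
position: [0.5069, -0.176, 0.169]
orientation: [-0.001, 0.974, -0.228, -0.001]
contact_force: [0.4, 0.2, -3.9]
width: 0.0349
```

```bash
python3 - <<'E'
from h import *
st()
cm=cam("wrist");a=cm[0]["frame"][:,:,::-1];cv2.imwrite("pics/w6.png",a)
plan([.508,-.178,.17],-26.5,n=2,grip=1,vmax=.6)
b=cv2.imread("pics/w6.png")[130:350,150:350];cv2.imwrite("pics/w6c.png",np.clip(cv2.resize(b,None,fx=3,fy=2.7,interpolation=cv2.INTER_CUBIC).astype(float)*1.5,0,255).astype('uint8'))
E
```

```text
t 10.4 p [ 0.5069 -0.176   0.169 ] toolx yaw -26.3 zdir [-0.002  0.002 -1.   ] F [ 0.4  0.2 -3.9] M [0.06 0.02 0.02] w 0.0349 q [-0.34  0.35 -0.02  1.19  0.    1.7 ]
[0.06,0.04,-0.03,-0.001,0.002,0.002,1,0,0,-0,0,0,-0,1]
left mm [ 0.1 -0.1  0. ]
```

View pics/w6c.png

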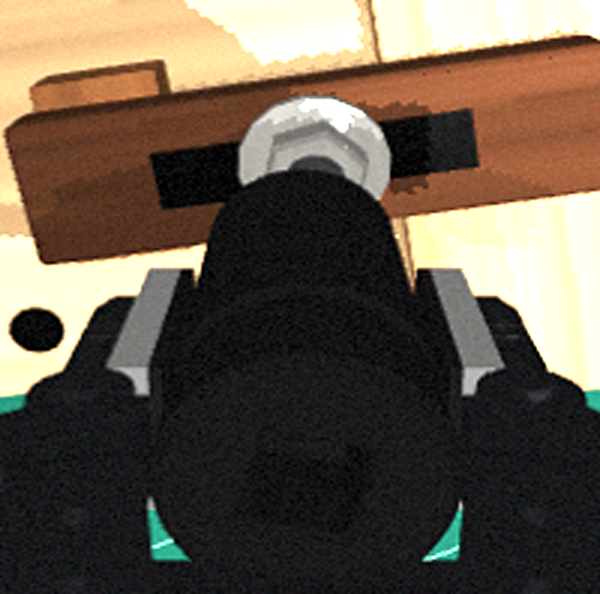

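```bash
python3 - <<'E'
from h import *
cm=cam("wrist");f=cm[0];st()
t=np.linspace(0,2*np.pi,181)
for y in (-.002,0,.002):
    q=toolproj(f,np.c_[.018*np.cos(t),y+.018*np.sin(t),np.full(181,.0397)]);print(y,q.min(0).round(1),q.max(0).round(1))
for c in [(.508,-.178),(.509,-.176),(.511,-.175)]:
    q=proj(cm,np.c_[c[0]+.02*np.cos(t),c[1]+.02*np.sin(t),np.full(181,.064)]);print(c,q.min(0).round(1),q.max(0).round(1))
E
```

```text
t 10.5 p [ 0.507  -0.1762  0.1693] toolx yaw -26.4 zdir [-0.002  0.002 -1.   ] F [-0.1  0.4 -3.9] M [0.03 0.01 0.04] w 0.0345 q [-0.34  0.35 -0.02  1.19  0.    1.7 ]
-0.002 [218.9 186.9] [281.7 245.8]
0 [219.  190.3] [281.6 248.9]
0.002 [219.1 193.8] [281.5 251.9]
(0.508, -0.178) [227.5 164.9] [279.4 214.8]
(0.509, -0.176) [227.4 162. ] [279.5 212.1]
(0.511, -0.175) [229.1 159.7] [281.3 209.9]
```

```bash
python3 - <<'E'
import cv2,numpy as np
a=cv2.imread("pics/w6.png")
c=a[155:225,205:300].astype(float); c=np.clip((c/255)**.5*255,0,255).astype('uint8')
cv2.imwrite("pics/w6d.png",cv2.resize(c,None,fx=8,fy=8,interpolation=cv2.INTER_CUBIC))
E
```

```text
(no output)
```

View pics/w6d.png

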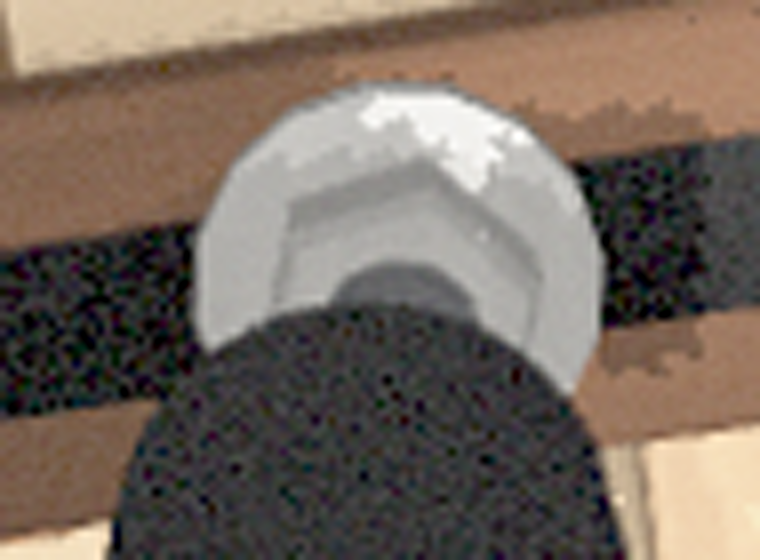

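```bash
python3 - <<'E'
from h import *
plan([.5083,-.1772,.130],-26.5,n=5,grip=1,vmax=.4)
E
```

```text
[0.02,0,0.4,-0.001,0.002,0.002,1,0.02,0.01,0.4,0,-0,-0,1,0.01,0,0.4,0,-0,-0,1,0,0,0.11,0,-0,-0,1,0,0,-0,0,-0,-0,1]
left mm [ 0.1 -0.1  0. ]
```

>>> play_rows(targets=[0.02,0,0.4,0,0.002,0.002,1,0.02,0,0.4,0,0,0,1,0.01,0,0.35,0,0,0,1,0,0,0.15,0,0,0,1,0,0,0,0,0,0,1])

```text
time_s: 11.12
position: [0.5079, -0.1763, 0.1273]
orientation: [-0.001, 0.973, -0.229, -0.0]
contact_force: [0.1, -0.4, -2.6]
width: 0.0349
```

```bash
python3 - <<'E'
from h import *
st()
plan([.5083,-.1772,.119],-26.5,n=3,grip=1,vmax=.2)
E
```

```text
t 11.12 p [ 0.5079 -0.1763  0.1273] toolx yaw -26.5 zdir [ 0.     0.001 -1.   ] F [ 0.1 -0.4 -2.6] M [0.   0.01 0.07] w 0.0349 q [-0.33  0.39 -0.09  1.09  0.    1.7 ]
[0.02,0.01,0.2,-0.001,0,-0,1,0,0.01,0.08,0,0,-0,1,0,0,-0,0,0,-0,1]
left mm [ 0.1 -0.1  0.1]
```

>>> play_rows(targets=[0.01,0.03,0.15,0,0,0,1,0,0,0.12,0,0,0,1,0,0,0.1,0,0,0,1,0,0,0.1,0,0,0,1])

```text
time_s: 11.62
position: [0.5089, -0.1777, 0.118]
orientation: [-0.0, 0.973, -0.229, 0.002]
contact_force: [-7.4, 3.6, 19.7]
width: 0.0343
```

```bash
python3 - <<'E'
from h import *
st()
E
```

```text
t 11.62 p [ 0.5089 -0.1777  0.118 ] toolx yaw -26.5 zdir [ 0.005 -0.    -1.   ] F [-7.4  3.6 19.7] M [ 0.7   1.96 -0.01] w 0.0343 q [-0.34  0.4  -0.11  1.07  0.    1.7 ]
```

>>> play_rows(targets=[-0.05,0,0.05,0,0,0.03,1,-0.03,0,0.1,0,0,0.04,1,0,0,0.1,0,0,-0.03,1,0,0,0.1,0,0,-0.05,1])

```text
time_s: 12.12
position: [0.5096, -0.1776, 0.1182]
orientation: [0.0, 0.975, -0.222, 0.009]
contact_force: [-5.4, 2.5, 13.3]
width: 0.0346
```

```bash
python3 - <<'E'
from h import *
st()
E
```

```text
t 12.12 p [ 0.5096 -0.1776  0.1182] toolx yaw -25.7 zdir [ 0.017 -0.005 -1.   ] F [-5.4  2.5 13.3] M [ 0.52  1.42 -0.06] w 0.0346 q [-0.34  0.39 -0.12  1.05  0.    1.68]
```

```bash
python3 - <<'E'
from h import *
plan([.5068,-.1768,.1215],-26.5,n=2,grip=1,vmax=.2)
E
```

```text
[-0.1,0.02,-0.11,-0.002,-0.011,0.009,1,0,-0,-0,-0,-0,0,1]
left mm [0.2 0.  0.1]
```

>>> play_rows(targets=[-0.1,0.02,-0.12,-0.002,-0.011,0.009,1,-0.02,0,0,0,0,0,1])

```text
time_s: 12.38
position: [0.5068, -0.1768, 0.123]
orientation: [0.0, 0.973, -0.23, 0.001]
contact_force: [0.9, -0.8, -3.1]
width: 0.0347
```

```bash
python3 - <<'E'
from h import *
st();plan([.5068,-.1768,.1205],-26.5,n=2,grip=1,vmax=.2)
cs=cam("scene");cv2.imwrite("pics/s3.png",cv2.resize(cs[0]["frame"][90:230,150:300,::-1],None,fx=4,fy=4,interpolation=cv2.INTER_CUBIC))
cs=cam("side");cv2.imwrite("pics/d3.png",cv2.resize(cs[0]["frame"][150:300,170:320,::-1],None,fx=4,fy=4,interpolation=cv2.INTER_CUBIC))
E
```

```text
t 12.38 p [ 0.5068 -0.1768  0.123 ] toolx yaw -26.6 zdir [ 0.002 -0.001 -1.   ] F [ 0.9 -0.8 -3.1] M [-0.1  -0.35 -0.01] w 0.0347 q [-0.34  0.39 -0.1   1.08  0.    1.7 ]
[0,-0,0.08,-0,-0.001,-0.001,1,0,-0,0,-0,-0,0,1]
left mm [ 0.   0.  -0.1]
```

View pics/s3.png

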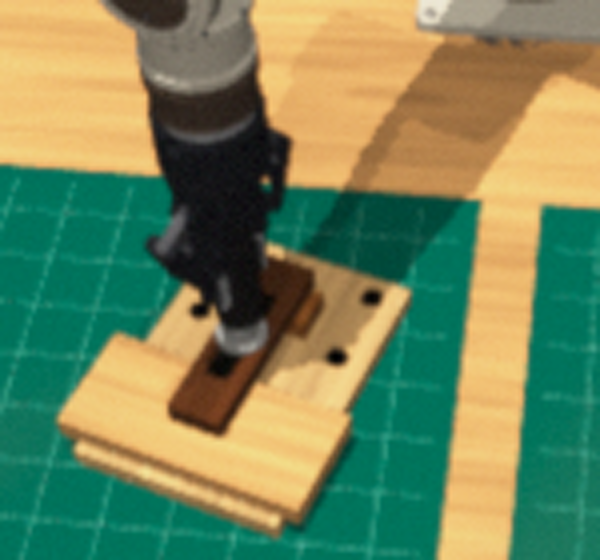

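View pics/d3.png

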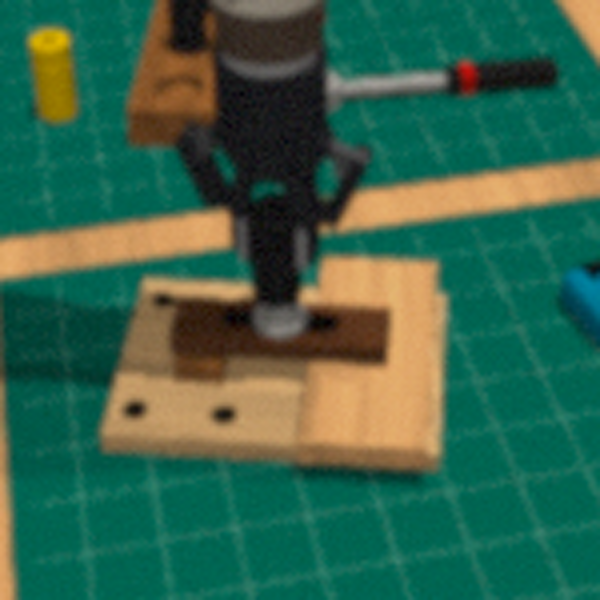

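>>> play_rows(targets=[0,0,0.1,0,0,0,1,0,0,0.1,0,0,0,1,0,0,0.08,0,0,0.02,1])

```text
time_s: 12.85
position: [0.5074, -0.1767, 0.1182]
orientation: [-0.0, 0.969, -0.245, 0.003]
contact_force: [-5.5, 3.2, 17.4]
width: 0.0346
```

```bash
python3 - <<'E'
from h import *
st()
E
```

```text
t 12.85 p [ 0.5074 -0.1767  0.1182] toolx yaw -28.4 zdir [ 0.005 -0.001 -1.   ] F [-5.5  3.2 17.4] M [0.56 1.28 0.04] w 0.0346 q [-0.34  0.39 -0.11  1.06  0.    1.73]
```

>>> play_rows(targets=[-0.02,0,-0.03,0,-0.004,-0.05,1,0,0,0.05,0,0,-0.06,1,0,0,0.05,0,0,-0.06,1,0,0,0.05,0,0,-0.06,1,0,0,0.05,0,0,-0.06,1])

```text
time_s: 13.48
position: [0.5082, -0.1778, 0.1182]
orientation: [0.001, 1.0, -0.014, 0.003]
contact_force: [-2.0, 0.3, 6.6]
width: 0.0346
```

```bash
python3 - <<'E'
from h import *
st()
E
```

```text
t 13.47 p [ 0.5082 -0.1778  0.1182] toolx yaw -1.5 zdir [ 0.006 -0.002 -1.   ] F [-2.   0.3  6.6] M [ 0.15  0.46 -0.01] w 0.0346 q [-0.34  0.39 -0.11  1.06 -0.    1.26]
```

>>> play_rows(targets=[0,0,0.06,0,-0.002,-0.03,1,0,0,0.08,0,0,-0.03,1,0,0,0.08,0,0,-0.03,1,0,0,0.06,0,0,-0.03,1])

```text
time_s: 13.98
position: [0.5096, -0.1779, 0.1181]
orientation: [0.002, 0.997, 0.083, 0.005]
contact_force: [-2.9, 1.7, 9.7]
width: 0.0344
```

```bash
python3 - <<'E'
from h import *
st()
cs=cam("wrist");cv2.imwrite("pics/w7.png",cs[0]["frame"][:,:,::-1])
cs=cam("side");cv2.imwrite("pics/d4.png",cv2.resize(cs[0]["frame"][180:270,190:310,::-1],None,fx=6,fy=6,interpolation=cv2.INTER_CUBIC))
E
```

```text
t 13.97 p [ 0.5096 -0.1779  0.1181] toolx yaw 9.6 zdir [ 0.01  -0.004 -1.   ] F [-2.9  1.7  9.7] M [ 0.38  0.86 -0.09] w 0.0344 q [-0.34  0.39 -0.11  1.06 -0.    1.07]
```

View pics/d4.png

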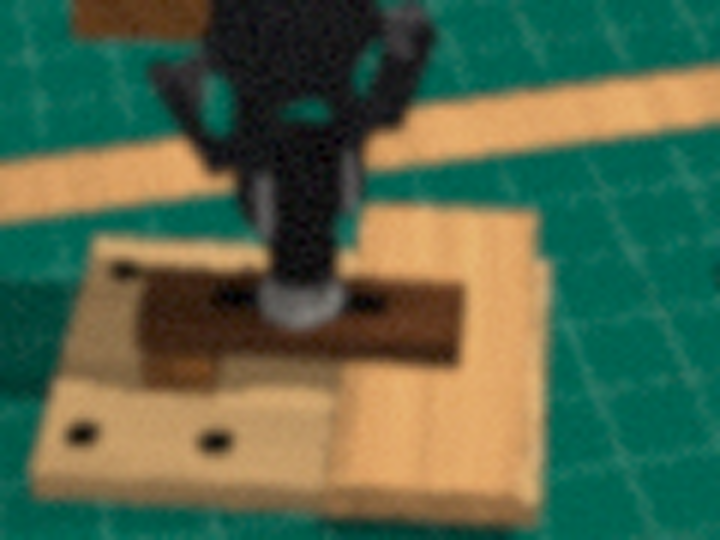

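View pics/w7.png

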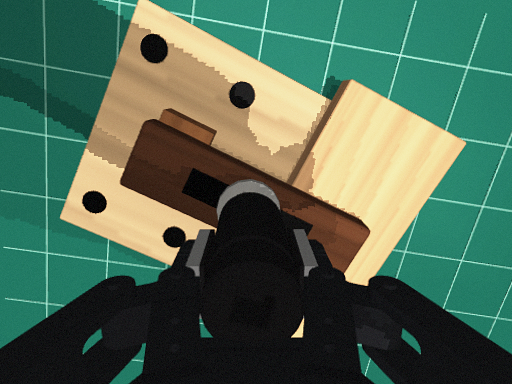

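```bash
python3 - <<'E'
from h import *
a=cv2.imread("pics/w7.png")
c=a[165:245,200:300].astype(float); c=np.clip((c/255)**.45*255,0,255).astype('uint8')
c=cv2.resize(c,None,fx=7,fy=7,interpolation=cv2.INTER_CUBIC)
f=ctrl.grab_frame("wrist")
t=np.linspace(0,2*np.pi,181)
q=toolproj(f,np.c_[.018*np.cos(t),.018*np.sin(t),np.full(181,.0397)]);print(q.min(0),q.max(0))
q=toolproj(f,np.c_[.02*np.cos(t),.02*np.sin(t),np.full(181,.0541)]);print(q.min(0),q.max(0))
cv2.imwrite("pics/w7d.png",c)
E
```

```text
[219.77731592 189.89500883] [282.44738153 248.43682147]
[218.70829144 179.90410936] [283.52340382 240.91894064]
```

View pics/w7d.png

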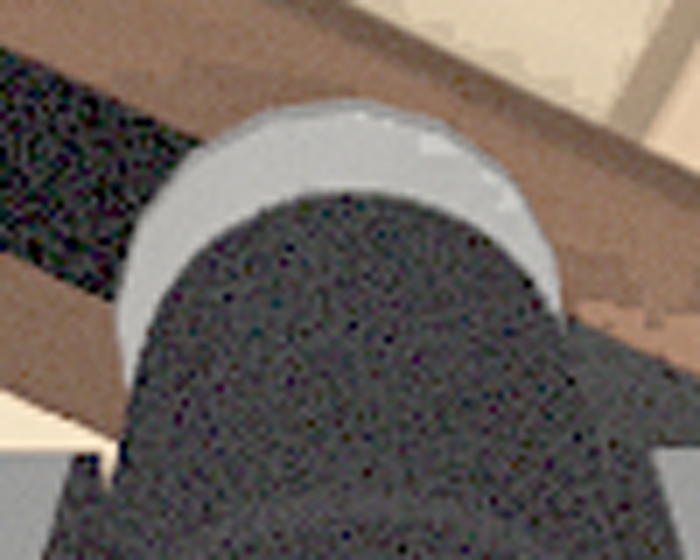

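```bash
python3 - <<'E'
from h import *
st();plan([.5076,-.1762,.121],7,n=2,grip=1,vmax=.2)
E
```

```text
t 14.12 p [ 0.5097 -0.178   0.1181] toolx yaw 9.5 zdir [ 0.01  -0.004 -1.   ] F [-3.5  1.1 10.7] M [ 0.49  0.94 -0.01] w 0.0347 q [-0.34  0.39 -0.11  1.06 -0.    1.07]
[-0.06,-0.07,-0.1,0.003,-0.006,0.028,1,0,0,0,0,0,-0,1]
left mm [ 0.1  0.  -0.1]
```

>>> play_rows(targets=[-0.06,-0.07,-0.1,0.003,-0.006,0.028,1,0,0,0.05,0,0,0,1,-0.01,0,0.08,0,0,0,1,-0.02,0,0.08,0,0,0.02,1])

```text
time_s: 14.62
position: [0.5075, -0.1763, 0.1181]
orientation: [0.001, 0.999, 0.045, 0.002]
contact_force: [-5.4, 2.6, 19.0]
width: 0.0345
```

```bash
python3 - <<'E'
from h import *
st()
E
```

```text
t 14.62 p [ 0.5075 -0.1763  0.1181] toolx yaw 5.1 zdir [ 0.004 -0.001 -1.   ] F [-5.4  2.6 19. ] M [0.58 0.98 0.08] w 0.0345 q [-0.33  0.39 -0.11  1.06  0.    1.15]
```

>>> play_rows(targets=[-0.01,0,0,0,-0.002,0.02,1,-0.01,0,0.05,0,0,0.03,1,-0.01,0,0.05,0,-0.002,0.03,1,-0.01,0,0.05,0,-0.002,0.03,1,-0.01,0,0.05,0,-0.002,0.05,1,-0.01,0,0.05,0,-0.002,0.06,1,-0.01,0,0.05,0,-0.002,0.06,1])

```text
time_s: 15.5
position: [0.5103, -0.1773, 0.1182]
orientation: [0.002, 0.984, -0.18, 0.0]
contact_force: [-2.3, -0.3, 8.3]
width: 0.0345
```

```bash
python3 - <<'E'
from h import *
st()
cs=cam("wrist");cv2.imwrite("pics/w8.png",cs[0]["frame"][:,:,::-1])
a=cs[0]["frame"][:,:,::-1]
c=a[165:245,200:300].astype(float); c=np.clip((c/255)**.45*255,0,255).astype('uint8')
c=cv2.resize(c,None,fx=7,fy=7,interpolation=cv2.INTER_CUBIC)
cv2.imwrite("pics/w8d.png",c)
E
```

```text
t 15.5 p [ 0.5103 -0.1773  0.1182] toolx yaw -20.7 zdir [ 0.    -0.003 -1.   ] F [-2.3 -0.3  8.3] M [0.   0.54 0.09] w 0.0345 q [-0.33  0.4  -0.1   1.07 -0.    1.6 ]
```

View pics/w8d.png

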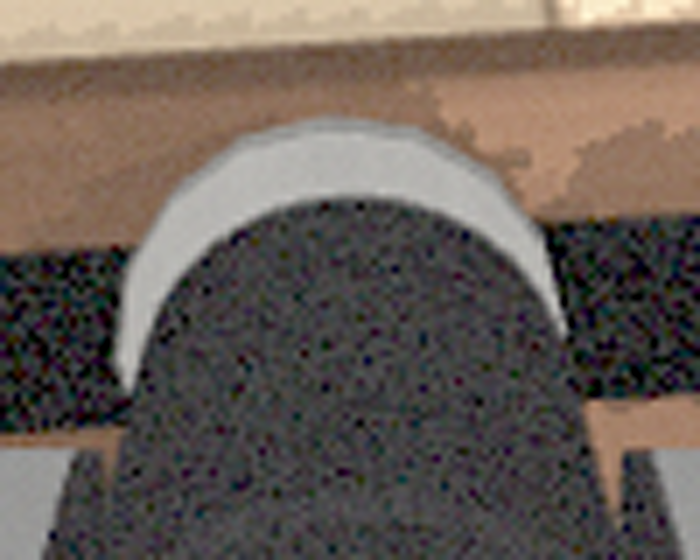

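```bash
python3 - <<'E'
from h import *
plan([.5083,-.1763,.121],-22,n=1,grip=1,vmax=.2)
E
```

```text
[-0.08,-0.01,-0.09,0.002,-0.001,0.013,1]
left mm [ 0.1 -0.1  0.1]
```

>>> play_rows(targets=[-0.08,-0.01,-0.09,0.002,-0.001,0.013,1,0,0,0.06,0,0,0,1,-0.01,0,0.08,0,-0.001,0.02,1,-0.015,0,0.08,0,-0.001,0.02,1,-0.015,0,0.06,0,-0.001,0.02,1,-0.015,0,0.06,0,-0.001,0.03,1,-0.015,0,0.06,0,-0.001,0.03,1])

```text
time_s: 16.42
position: [0.5095, -0.1766, 0.1182]
orientation: [-0.0, 0.959, -0.285, 0.002]
contact_force: [-2.0, 0.7, 9.8]
width: 0.0343
```

```bash
python3 - <<'E'
from h import *
st();plan([.508,-.17,.19],-14.7,n=4,grip=1,vmax=.7)
E
```

```text
t 16.43 p [ 0.5095 -0.1766  0.1182] toolx yaw -33.1 zdir [ 0.005 -0.001 -1.   ] F [-2.   0.7  9.8] M [-0.03  0.56 -0.  ] w 0.0343 q [-0.33  0.4  -0.1   1.07  0.    1.81]
[-0.04,-0.05,-0.7,-0,-0.002,-0.11,1,-0.04,-0.05,-0.7,-0.001,-0.001,-0.094,1,-0.03,-0.06,-0.7,0,0,-0,1,-0.02,-0.02,-0.29,0,0,-0,1]
left mm [0.2 0.1 0.1]
```

>>> play_rows(targets=[0,0,-0.4,0,-0.002,-0.05,1,0,0,-0.7,0,0,-0.1,1,0,0,-0.8,0,0,-0.05,1,-0.1,-0.3,-0.6,0,0,0,1,-0.2,-0.7,-0.2,0,0,0,1,-0.3,-0.9,0,0,0,0,1,-0.3,-0.9,0,0,0,0,1,-0.3,-0.9,0,0,0,0,1,-0.3,-0.9,0,0,0,0,1])

```text
time_s: 17.55
position: [0.4935, -0.0277, 0.1912]
orientation: [-0.003, 0.992, -0.128, -0.01]
contact_force: [0.3, 0.7, -2.9]
width: 0.0345
```

```bash
python3 - <<'E'
from h import *
st();plan([.4822,.178,.18],-14.7,n=10,grip=1,vmax=.9)
E
```

```text
t 17.55 p [ 0.4935 -0.0277  0.1912] toolx yaw -14.7 zdir [-0.02   0.008 -1.   ] F [ 0.3  0.7 -2.9] M [ 0.   -0.02  0.01] w 0.0345 q [-0.06  0.27 -0.08  1.24  0.01  1.77]
[-0.27,-0.86,0.06,-0.002,0.014,0,1,-0.28,-0.86,0.05,0,-0,0,1,-0.27,-0.86,0.05,0,-0,0,1,-0.28,-0.86,0.05,0,-0,0,1,-0.28,-0.86,0.05,0,-0,0,1,-0.27,-0.86,0.05,0,-0,0,1,-0.28,-0.85,0.04,0,-0,0,1,-0.17,-0.53,0.03,0,-0,0,1,0,0,-0,0,-0,0,1,0,0,-0,0,-0,0,1]
left mm [ 0.  -0.1  0. ]
```

>>> play_rows(targets=[-0.27,-0.86,0.06,-0.002,0.014,0,1,-0.28,-0.86,0.05,0,0,0,1,-0.27,-0.86,0.05,0,0,0,1,-0.28,-0.86,0.05,0,0,0,1,-0.28,-0.86,0.05,0,0,0,1,-0.27,-0.86,0.05,0,0,0,1,-0.22,-0.7,0.04,0,0,0,1,-0.05,-0.2,0,0,0,0,1,0,0,0,0,0,0,1])

```text
time_s: 18.68
position: [0.4747, 0.1694, 0.169]
orientation: [0.004, 0.992, -0.125, -0.011]
contact_force: [-0.0, 0.4, -3.7]
width: 0.0345
```

```bash
python3 - <<'E'
from h import *
st();plan([.4822,.178,.10],-14.7,n=6,grip=1,vmax=.6)
E
```

```text
t 18.68 p [0.4747 0.1694 0.169 ] toolx yaw -14.4 zdir [-0.022 -0.005 -1.   ] F [-0.   0.4 -3.7] M [ 0.01 -0.02  0.01] w 0.0345 q [ 0.34  0.31 -0.09  1.19  0.    2.16]
[0.06,-0.09,0.59,0.006,0.013,0.004,1,0.04,-0.09,0.59,0,0,-0,1,0.04,-0.09,0.59,0,0,-0,1,0.04,-0.08,0.53,0,0,-0,1,0,0,-0,0,0,-0,1,0,0,-0,0,0,-0,1]
left mm [ 0.1 -0.1  0.1]
```

>>> play_rows(targets=[0.18,-0.35,0.4,0.006,0.013,0.004,1,0,0,0.6,0,0,0,1,0,0,0.6,0,0,0,1,0,0,0.5,0,0,0,1,0,0,0.1,0,0,0,1,0,0,0,0,0,0,1])

```text
time_s: 19.42
position: [0.4828, 0.1722, 0.1006]
orientation: [0.002, 0.991, -0.132, -0.0]
contact_force: [0.5, -1.0, -4.0]
width: 0.0347
```

```bash
python3 - <<'E'
from h import *
st();plan([.4822,.178,.07],-14.7,n=4,grip=1,vmax=.4)
E
```

```text
t 19.43 p [0.4828 0.1722 0.1006] toolx yaw -15.1 zdir [-0.001 -0.004 -1.   ] F [ 0.5 -1.  -4. ] M [-0.02  0.03  0.02] w 0.0347 q [ 0.34  0.37 -0.19  1.01 -0.    2.18]
[-0.03,-0.07,0.39,0.002,0,-0.005,1,-0.02,-0.07,0.39,0,0,0,1,-0.02,-0.04,0.24,0,0,0,1,0,-0,0,0,0,0,1]
left mm [ 0.1  0.1 -0. ]
```

Centre laterally first, then lower.

>>> play_rows(targets=[-0.07,-0.19,0.1,0.002,0,-0.005,1,0,0,0.3,0,0,0,1,0,0,0.3,0,0,0,1,0,0,0.3,0,0,0,1])

```text
time_s: 19.92
position: [0.484, 0.1791, 0.071]
orientation: [-0.001, 0.992, -0.128, 0.002]
contact_force: [-0.2, 0.4, -3.8]
width: 0.0347
```

```bash
python3 - <<'E'
from h import *
st();plan([.4822,.178,.0677],-14.7,n=2,grip=1,vmax=.4)
E
```

```text
t 19.93 p [0.484  0.1791 0.071 ] toolx yaw -14.7 zdir [ 0.004  0.001 -1.   ] F [-0.2  0.4 -3.8] M [ 0.04  0.03 -0.03] w 0.0347 q [ 0.35  0.41 -0.23  0.93 -0.    2.18]
[-0.05,0.05,0.11,-0.001,-0.002,0,1,0,0,-0,-0,-0,0,1]
left mm [ 0.  -0.   0.1]
```

>>> play_rows(targets=[-0.05,0.05,0.1,0,-0.002,0,1,0,0,0.03,0,0,0,1,0,0,0,0,0,0,1])

```text
time_s: 20.3
position: [0.4822, 0.1783, 0.0679]
orientation: [-0.002, 0.992, -0.128, 0.001]
contact_force: [-0.5, 0.6, -4.1]
width: 0.0345
```

```bash
python3 - <<'E'
from h import *
st()
E
```

```text
t 20.3 p [0.4822 0.1783 0.0679] toolx yaw -14.7 zdir [ 0.002  0.003 -1.   ] F [-0.5  0.6 -4.1] M [ 0.03 -0.03 -0.02] w 0.0345 q [ 0.35  0.41 -0.24  0.92  0.    2.18]
```

>>> play_rows(targets=[0,0,0.04,0,0,0,1,0,0,0,0,0,0,-1,0,0,0,0,0,0,-1,0,0,0,0,0,0,-1,0,0,0,0,0,0,-1,0,0,0,0,0,0,-1])

```text
time_s: 21.05
position: [0.4838, 0.1789, 0.0683]
orientation: [-0.003, 0.992, -0.128, 0.002]
contact_force: [-0.1, 0.7, 0.2]
width: 0.0854
```

```bash
python3 - <<'E'
from h import *
st()
cs=cam("wrist");cv2.imwrite("pics/w9.png",cs[0]["frame"][:,:,::-1])
plan([.5005,.2505,.0672],-14.7,n=6,vmax=.6)
E
```

```text
t 21.05 p [0.4838 0.1789 0.0683] toolx yaw -14.7 zdir [ 0.005  0.004 -1.   ] F [-0.1  0.7  0.2] M [ 0.03 -0.03  0.  ] w 0.0854 q [ 0.35  0.41 -0.24  0.92  0.    2.18]
[-0.02,-0.6,0.01,-0.004,-0.002,0,-1,-0.01,-0.6,0.01,0,-0,0,-1,-0.02,-0.6,0.01,0,-0,0,-1,-0.01,-0.6,0.01,0,-0,0,-1,-0,-0.05,-0,0,-0,0,-1,-0,-0,-0,0,-0,0,-1]
left mm [-0.1  0.1  0.1]
```

View pics/w9.png

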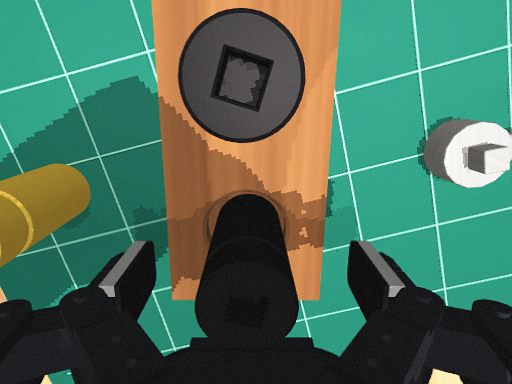

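>>> play_rows(targets=[-0.02,-0.6,0,-0.004,-0.002,0,-1,-0.02,-0.6,0,0,0,0,-1,-0.02,-0.6,0,0,0,0,-1,-0.02,-0.5,0,0,0,0,-1,0,-0.1,0,0,0,0,-1,0,0,0,0,0,0,-1])

```text
time_s: 21.85
position: [0.5009, 0.256, 0.068]
orientation: [0.0, 0.992, -0.126, 0.0]
contact_force: [0.5, -0.8, -0.3]
width: 0.0855
```

```bash
python3 - <<'E'
from h import *
st()
plan([.5005,.2505,.067],-14.7,n=2,vmax=.6)
E
```

```text
t 21.85 p [0.5009 0.256  0.068 ] toolx yaw -14.5 zdir [ 0.001 -0.001 -1.   ] F [ 0.5 -0.8 -0.3] M [-0.02 -0.02  0.01] w 0.0855 q [ 0.47  0.49 -0.1   0.98 -0.    2.3 ]
[0.03,0.18,0.03,0,-0,0.002,-1,0,0,0,0,-0,-0,-1]
left mm [ 0.1 -0.  -0.1]
```

>>> play_rows(targets=[0.03,0.18,0.03,0,0,0.002,-1,0,0,0,0,0,0,-0.2,0,0,0,0,0,0,1,0,0,0,0,0,0,1,0,0,0,0,0,0,1,0,0,0,0,0,0,1], grip_force=70)

```text
time_s: 22.6
position: [0.4996, 0.2484, 0.0673]
orientation: [0.0, 0.992, -0.129, -0.0]
contact_force: [-0.3, 0.6, -0.2]
width: 0.0346
```

```bash
python3 - <<'E'
from h import *
st()
cs=cam("wrist");a=cs[0]["frame"][:,:,::-1];cv2.imwrite("pics/w10.png",a)
c=a[240:365,185:320].astype(float); c=np.clip((c-5)*6,0,255).astype('uint8')
cv2.imwrite("pics/w10c.png",cv2.resize(c,None,fx=5,fy=4.8,interpolation=cv2.INTER_CUBIC))
E
```

```text
t 22.6 p [0.4996 0.2484 0.0673] toolx yaw -14.9 zdir [-0.001 -0.001 -1.   ] F [-0.3  0.6 -0.2] M [0.06 0.03 0.01] w 0.0346 q [ 0.46  0.48 -0.11  0.98 -0.    2.29]
```

View pics/w10c.png

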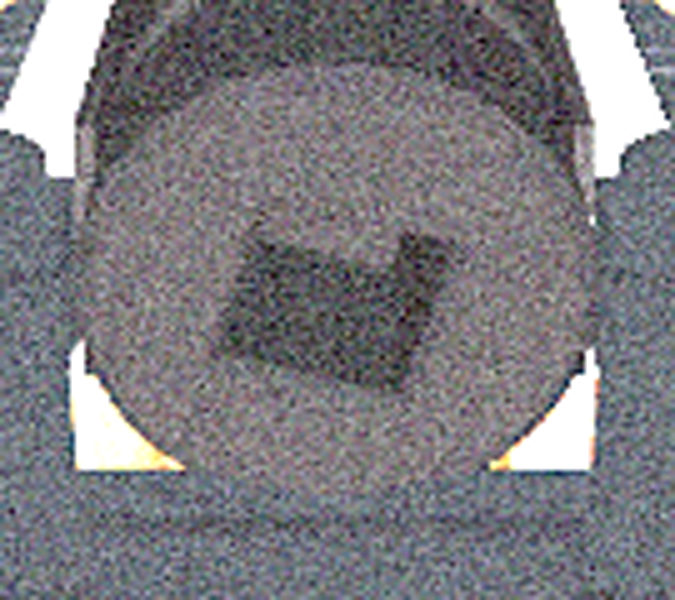

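View pics/w10.png

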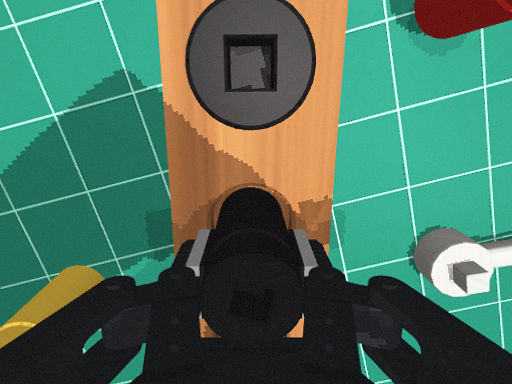

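>>> play_rows(targets=[0,0,-0.5,0,0,0,1,0,0,-0.8,0,0,0,1,0,0,-0.8,0,0,0,1,0,0,-0.8,0,0,0,1,0,0,-0.8,0,0,0,1,0.1,0.3,-0.4,0,0,0,1,0.2,0.7,0,0,0,0,1,0.26,0.96,0,0,0,0,1,0.26,0.96,0,0,0,0,1,0.26,0.96,0,0,0,0,1])

```text
time_s: 23.9
position: [0.4972, 0.1191, 0.1921]
orientation: [0.005, 0.992, -0.128, -0.005]
contact_force: [0.5, -0.5, -2.9]
width: 0.0348
```

```bash
python3 - <<'E'
from h import *
st();plan([.508,-.178,.185],-24,n=12,grip=1,vmax=.97)
E
```

```text
t 23.9 p [0.4972 0.1191 0.1921] toolx yaw -14.8 zdir [-0.011 -0.009 -1.   ] F [ 0.5 -0.5 -2.9] M [-0.01 -0.02 -0.03] w 0.0348 q [ 0.24  0.3  -0.04  1.24 -0.01  2.07]
[0.28,0.93,0.03,0.008,0.005,0.103,1,0.43,0.87,0.02,-0.001,-0,-0,1,0.43,0.87,0.02,0,-0,-0,1,0.43,0.87,0.03,0,-0,-0,1,0.43,0.87,0.02,0,-0,-0,1,0.42,0.87,0.03,0,-0,-0,1,0.43,0.87,0.02,0,-0,-0,1,0.42,0.87,0.03,0,-0,-0,1,0.43,0.87,0.02,0,-0,-0,1,0.42,0.87,0.03,0,-0,-0,1,0.1,0.2,0,0,-0,-0,1,-0,-0,0,0,-0,-0,1]
left mm [-0.1  0.2 -0.1]
```

>>> play_rows(targets=[0.3,0.92,0.02,0.008,0.005,0.1,1,0.46,0.87,0.02,0,0,0,1,0.46,0.87,0.02,0,0,0,1,0.46,0.87,0.02,0,0,0,1,0.46,0.87,0.02,0,0,0,1,0.46,0.87,0.02,0,0,0,1,0.46,0.87,0.02,0,0,0,1,0.46,0.87,0.02,0,0,0,1,0.46,0.87,0.02,0,0,0,1,0.4,0.7,0,0,0,0,1])

```text
time_s: 25.15
position: [0.4975, -0.1935, 0.1744]
orientation: [0.004, 0.976, -0.215, -0.013]
contact_force: [0.5, -0.7, -4.4]
width: 0.0348
```

```bash
python3 - <<'E'
from h import *
st();plan([.5074,-.1793,.169],-24,n=3,grip=1,vmax=.7)
E
```

```text
t 25.15 p [ 0.4975 -0.1935  0.1744] toolx yaw -24.9 zdir [-0.027 -0.002 -1.   ] F [ 0.5 -0.7 -4.4] M [ 0.05 -0.04 -0.03] w 0.0348 q [-0.36  0.36  0.    1.23 -0.01  1.64]
[0.11,-0.57,0.17,0.008,0.015,-0.01,1,-0,0,0,0,0,0,1,-0,0,0,0,0,0,1]
left mm [-0.1  0.1 -0. ]
```

>>> play_rows(targets=[0.11,-0.45,0.17,0.008,0.015,-0.01,1,0,0,0,0,0,0,1,0,0,0,0,0,0,1])

```text
time_s: 25.52
position: [0.501, -0.1874, 0.1658]
orientation: [0.001, 0.977, -0.211, -0.004]
contact_force: [-0.1, -0.3, -3.4]
width: 0.0343
```

```bash
cat > look.py <<'E'
import sys
from h import *
st()
cs=cam("wrist");a=cs[0]["frame"][:,:,::-1];cv2.imwrite(f"pics/{sys.argv[1]}.png",a)
c=a[155:245,200:300].astype(float); c=np.clip((c/255)**.45*255,0,255).astype('uint8')
cv2.imwrite(f"pics/{sys.argv[1]}d.png",cv2.resize(c,None,fx=6,fy=6,interpolation=cv2.INTER_CUBIC))
E
python3 look.py w11;python3 -c "
from h import *
plan([.5074,-.1793,.169],-24,n=1,grip=1,vmax=.7)"
```

```text
t 25.52 p [ 0.501  -0.1874  0.1658] toolx yaw -24.4 zdir [-0.008  0.    -1.   ] F [-0.1 -0.3 -3.4] M [-0.03 -0.03  0.01] w 0.0343 q [-0.36  0.36 -0.03  1.19 -0.    1.64]
[0.09,-0.33,-0.11,0.002,0.005,-0.004,1]
left mm [-0.1  0.   0. ]
```

View pics/w11d.png

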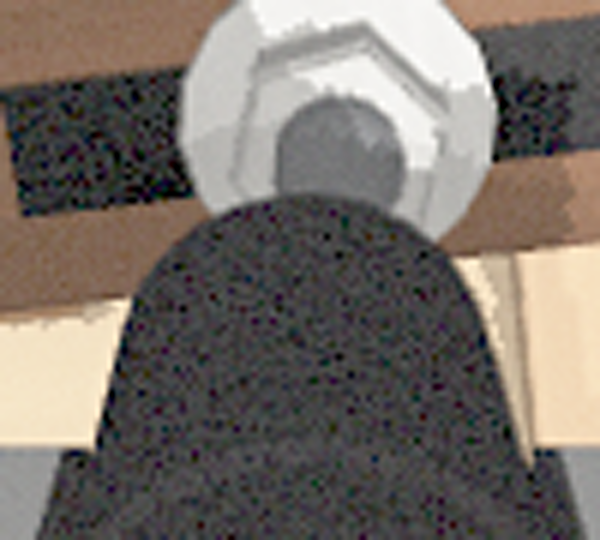

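>>> play_rows(targets=[0.09,-0.33,-0.05,0.002,0.005,-0.004,1,0.03,-0.06,0.3,0,0,0,1,0,0,0.4,0,0,0,1,0,0,0.35,0,0,0,1,0,0,0.1,0,0,0,1,0,0,0,0,0,0,1])

```text
time_s: 26.32
position: [0.5091, -0.1766, 0.1296]
orientation: [0.0, 0.978, -0.207, -0.0]
contact_force: [-0.1, 0.3, -2.5]
width: 0.0345
```

```bash
python3 look.py w12;python3 -c "
from h import *
plan([.5074,-.1793,.126],-24,n=1,grip=1,vmax=.7)"
```

```text
t 26.32 p [ 0.5091 -0.1766  0.1296] toolx yaw -23.9 zdir [-0.001  0.    -1.   ] F [-0.1  0.3 -2.5] M [-0.01 -0.06  0.01] w 0.0345 q [-0.33  0.39 -0.08  1.1  -0.    1.65]
[-0.02,0.1,0.13,0,0,0.001,1]
left mm [ 0.1 -0.1  0.1]
```

View pics/w12d.png

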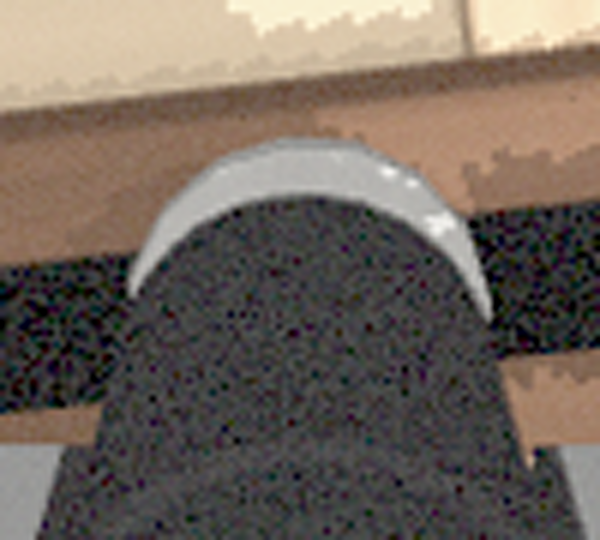

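```bash
cat > rel.py <<'E'
import sys
from h import *
from scipy.optimize import brentq
# args: TCPz, socket apex row, washer top row, socket col, washer col, socket underside below TCP
z,sr,wr,sc,wc,h=map(float,sys.argv[1:])
f=ctrl.grab_frame("wrist");t=np.linspace(0,2*np.pi,361)
top=lambda y,r,zz:toolproj(f,np.c_[r*np.cos(t),y+r*np.sin(t),np.full(361,zz)])[:,1].min()
ys=brentq(lambda y:top(y,.018,h)-sr,-.02,.02);yw=brentq(lambda y:top(y,.02,z-.064)-wr,-.03,.03)
xs=brentq(lambda x:toolproj(f,[[x,ys,h]])[0,0]-sc,-.02,.02);xw=brentq(lambda x:toolproj(f,[[x,yw,z-.064]])[0,0]-wc,-.03,.03)
print("socket xy mm",xs*1e3,ys*1e3,"washer",xw*1e3,yw*1e3,"move",(xw-xs)*1e3,(yw-ys)*1e3)
E
python3 rel.py .1296 187.7 177.8 251 251.3 .0393
python3 rel.py .1182 192.1 179 251.1 248.9 .0397
python3 rel.py .1182 192.9 181.8 251.1 248.9 .0397
```

```text
socket xy mm 0.37501909143946366 -1.630216579564034 washer 0.5585567980711496 1.3887772456866994 move 0.18353770663168584 3.0189938252507336
socket xy mm 0.42938951885807475 1.0515629645063747 washer -0.9276407591026264 -0.775802635000389 move -1.3570302779607013 -1.8273655995067637
socket xy mm 0.42870751233783777 1.520401910690609 washer -0.9327762950528733 0.9641401970773682 move -1.3614838073907112 -0.556261713613241
```

>>> play_rows(targets=[0,0.1,0.1,0,0,0,1,0,0,0.05,0,0,0,1])

```text
time_s: 26.78
position: [0.5088, -0.1801, 0.1265]
orientation: [0.0, 0.978, -0.207, 0.001]
contact_force: [-1.0, 0.6, -3.5]
width: 0.0347
```

```bash
python3 look.py w13;python3 -c "
from h import *
plan([.508,-.1794,.121],-24,n=1,grip=1,vmax=.7)"
```

```text
t 26.77 p [ 0.5088 -0.1801  0.1265] toolx yaw -23.9 zdir [ 0.002 -0.001 -1.   ] F [-1.   0.6 -3.5] M [0.02 0.02 0.01] w 0.0347 q [-0.34  0.39 -0.09  1.09 -0.    1.65]
[-0.03,-0.01,0.18,-0,-0.002,0.001,1]
left mm [-0.2 -0.  -0. ]
```

View pics/w13d.png

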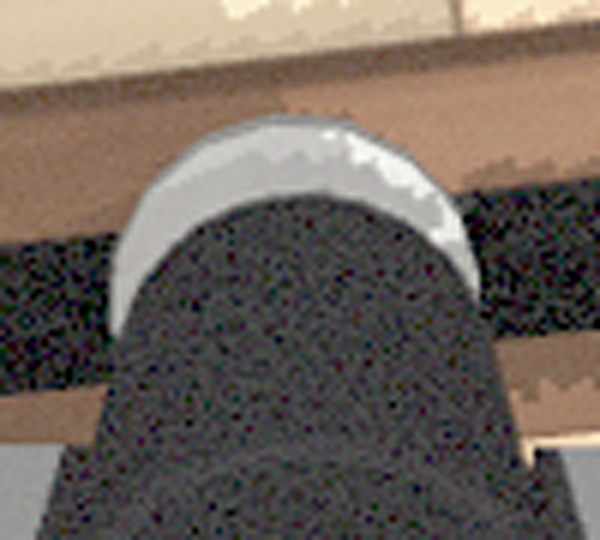

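```bash
python3 rel.py .1265 187.5 174.3 251 249.5 .0393
```

```text
socket xy mm 0.37394669310173906 -1.7460274478375162 washer -0.5960115105127352 -1.6549297923995836 move -0.9699582036144742 0.09109765543793272
```

>>> play_rows(targets=[-0.04,0,0.1,0,-0.002,0,1,-0.01,0,0.12,0,0,0,1,-0.01,0,0.1,0,-0.001,0,1,-0.01,0,0.08,0,-0.001,0,1])

```text
time_s: 27.38
position: [0.5077, -0.1799, 0.1147]
orientation: [0.0, 0.978, -0.207, -0.001]
contact_force: [-0.6, -2.5, 3.1]
width: 0.0346
```

```bash
python3 look.py w14
```

```text
t 27.38 p [ 0.5077 -0.1799  0.1147] toolx yaw -23.9 zdir [-0.002 -0.001 -1.   ] F [-0.6 -2.5  3.1] M [-0.63  0.05  0.01] w 0.0346 q [-0.34  0.4  -0.1   1.07 -0.    1.65]
```

View pics/w14d.png

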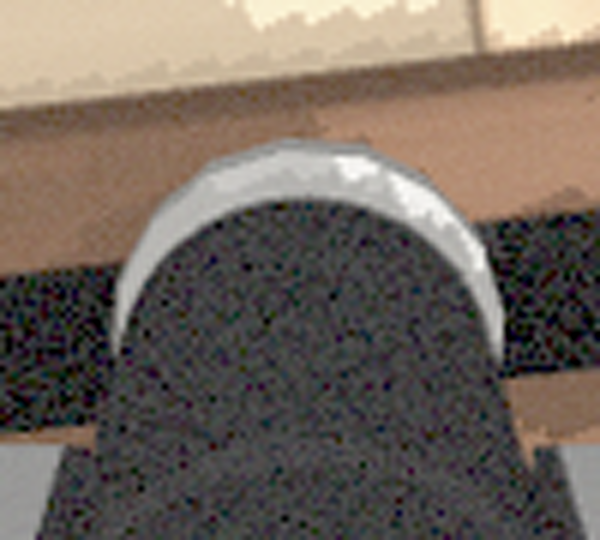

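>>> play_rows(targets=[0,0.01,0.12,0,0.001,0,1,0,0.01,0.12,0,0,0,1,0,0,0.12,0,0,0,1,0,0,0.1,0,0,0,1])

```text
time_s: 27.92
position: [0.5078, -0.1808, 0.1123]
orientation: [0.001, 0.978, -0.207, 0.004]
contact_force: [-6.6, 0.3, 16.2]
width: 0.0345
```

```bash
python3 -c "
from h import *
st()"
```

```text
t 27.93 p [ 0.5078 -0.1808  0.1123] toolx yaw -23.9 zdir [ 0.007 -0.003 -1.   ] F [-6.6  0.3 16.2] M [0.26 1.63 0.  ] w 0.0345 q [-0.34  0.4  -0.12  1.05 -0.    1.65]
```

>>> play_rows(targets=[-0.01,0,0,0.002,-0.006,0.015,1,-0.01,-0.01,0.06,0,0,-0.02,1,-0.01,0,0.08,0,-0.002,0.02,1,0,0,0.1,0,-0.002,-0.01,1])

```text
time_s: 28.42
position: [0.5081, -0.181, 0.1121]
orientation: [-0.002, 0.978, -0.211, -0.001]
contact_force: [-8.1, 1.5, 22.9]
width: 0.0343
```

```bash
python3 -c "
from h import *
st()"
```

```text
t 28.43 p [ 0.5081 -0.181   0.1121] toolx yaw -24.3 zdir [-0.     0.003 -1.   ] F [-8.1  1.5 22.9] M [ 0.46  1.98 -0.08] w 0.0343 q [-0.34  0.41 -0.11  1.06  0.    1.65]
```

```bash
python3 look.py w15; python3 - <<'E'
from h import *
cs=cam("side");cv2.imwrite("pics/d5.png",cv2.resize(cs[0]["frame"][180:270,190:310,::-1],None,fx=6,fy=6,interpolation=cv2.INTER_CUBIC))
a=cv2.imread("pics/w15.png")
c=a[240:365,185:320].astype(float); c=np.clip((c-5)*6,0,255).astype('uint8')
cv2.imwrite("pics/w15c.png",cv2.resize(c,None,fx=5,fy=4.8,interpolation=cv2.INTER_CUBIC))
E
```

```text
t 28.43 p [ 0.5081 -0.181   0.1121] toolx yaw -24.3 zdir [-0.     0.003 -1.   ] F [-8.1  1.5 22.9] M [ 0.46  1.98 -0.08] w 0.0343 q [-0.34  0.41 -0.11  1.06  0.    1.65]
```

View pics/w15d.png

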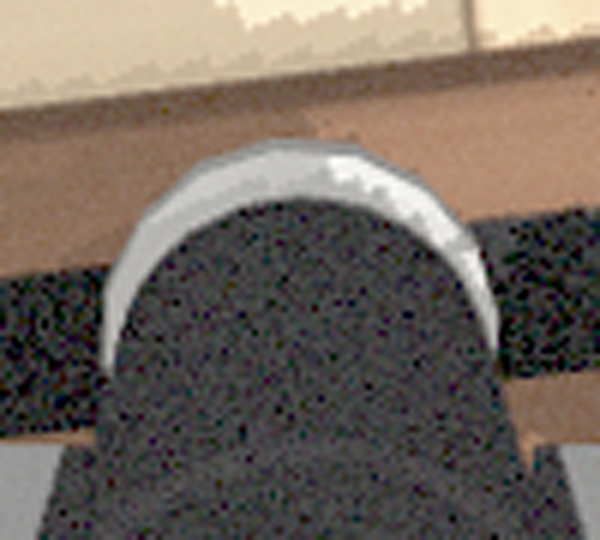

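View pics/d5.png

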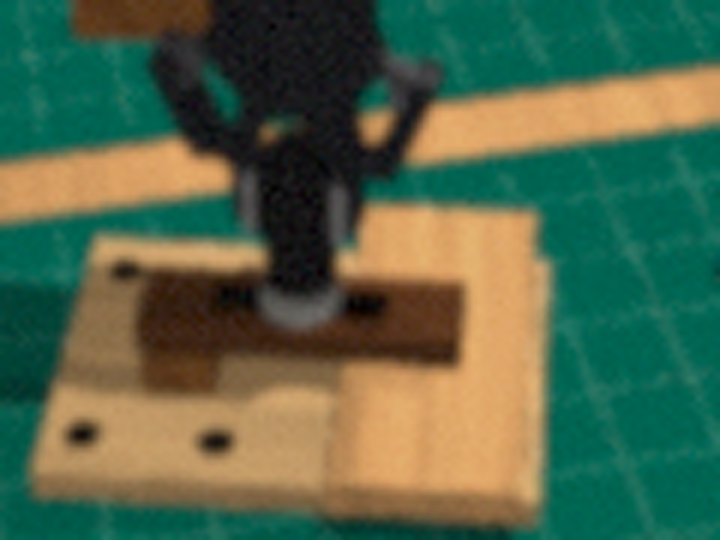

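View pics/w15c.png

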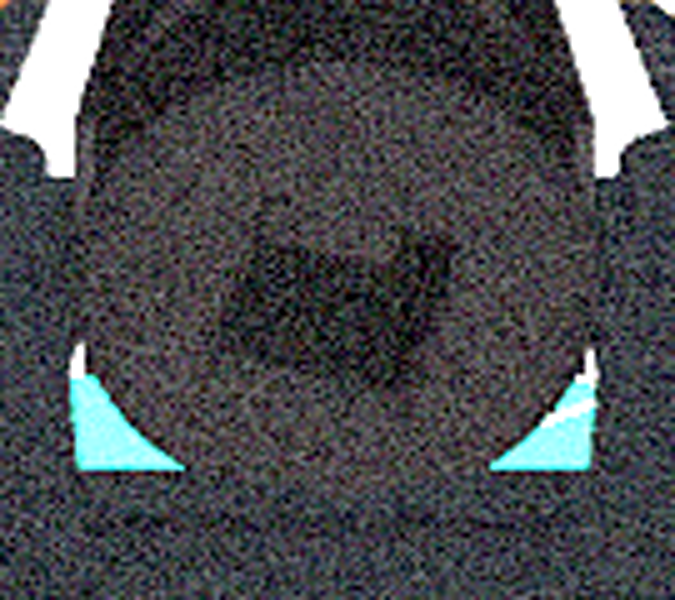

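```bash
python3 rel.py .1121 187.8 177.8 250.8 250.3 .0393;python3 rel.py .1147 188 178 250.8 251.4 .0393
```

```text
socket xy mm 0.2660173380636993 -1.5748817108018882 washer -0.039049623590172916 -3.077476847736304 move -0.30506696165387226 -1.5025951369344162
socket xy mm 0.2659364400707602 -1.4589941418929233 washer 0.619618126443908 -2.2930081533900193 move 0.3536816863731478 -0.8340140114970961
```

>>> play_rows(targets=[0,-0.04,-0.06,0,0,0,1,-0.01,0,0,0,0,0,1])

```text
time_s: 28.88
position: [0.5077, -0.1808, 0.1125]
orientation: [-0.001, 0.978, -0.211, -0.001]
contact_force: [0.7, -1.8, 0.9]
width: 0.0347
```

```bash
python3 -c "
from h import *
st()"
```

```text
t 28.88 p [ 0.5077 -0.1808  0.1125] toolx yaw -24.3 zdir [-0.002  0.002 -1.   ] F [ 0.7 -1.8  0.9] M [-0.53 -0.07 -0.07] w 0.0347 q [-0.34  0.41 -0.11  1.06  0.    1.65]
```

>>> play_rows(targets=[0,0,0.08,0,0,0.03,1,0,0,0.08,0,0,0.03,1,0,0,0.08,0,0,-0.04,1,0,0,0.08,0,0,-0.04,1])

```text
time_s: 29.38
position: [0.5079, -0.1809, 0.1121]
orientation: [-0.001, 0.981, -0.194, 0.001]
contact_force: [-5.2, -0.2, 14.5]
width: 0.0348
```

```bash
python3 -c "
from h import *
st()"
```

```text
t 29.38 p [ 0.5079 -0.1809  0.1121] toolx yaw -22.4 zdir [ 0.002  0.001 -1.   ] F [-5.2 -0.2 14.5] M [-0.02  1.44 -0.18] w 0.0348 q [-0.34  0.4  -0.11  1.06  0.    1.62]
```

>>> play_rows(targets=[-0.05,0.02,-0.03,0,-0.003,0.02,1,-0.04,0.02,0.06,0,-0.003,0.02,1,-0.04,0.02,0.06,0,-0.003,0,1,-0.04,0.02,0.06,0,-0.003,0,1])

```text
time_s: 29.88
position: [0.5075, -0.1812, 0.1123]
orientation: [-0.004, 0.974, -0.226, -0.002]
contact_force: [-0.9, -0.9, 8.3]
width: 0.0345
```

```bash
python3 -c "
from h import *
st()"
```

```text
t 29.88 p [ 0.5075 -0.1812  0.1123] toolx yaw -26.2 zdir [-0.003  0.009 -1.   ] F [-0.9 -0.9  8.3] M [-0.2   0.28  0.17] w 0.0345 q [-0.35  0.41 -0.1   1.07  0.01  1.68]
```

```bash
python3 -c "
from h import *
plan([.5080,-.1793,.1135],-25,n=2,grip=1,vmax=.7)"
```

```text
[-0.01,-0.06,-0.04,-0.004,0.004,-0.013,1,-0,-0,-0,-0,0,0,1]
left mm [-0.1  0.2  0. ]
```

>>> play_rows(targets=[0,-0.06,-0.05,-0.004,0.004,-0.01,1,0,-0.06,0,0,0,0,1])

```text
time_s: 30.12
position: [0.5078, -0.1802, 0.1124]
orientation: [0.003, 0.976, -0.22, -0.001]
contact_force: [-1.9, -5.9, 3.9]
width: 0.0348
```

```bash
python3 -c "
from h import *
st()"
```

```text
t 30.12 p [ 0.5078 -0.1802  0.1124] toolx yaw -25.4 zdir [-0.004 -0.005 -1.   ] F [-1.9 -5.9  3.9] M [-1.6   0.53  0.04] w 0.0348 q [-0.34  0.41 -0.11  1.06 -0.01  1.68]
```

>>> play_rows(targets=[0,0.05,0.02,0.003,0,0.04,1,0,0,0.05,0,0,0.05,1,0,0,0.06,0,0,0.05,1,0,0,0.06,0,0,0.05,1])

```text
time_s: 30.62
position: [0.5068, -0.1804, 0.1109]
orientation: [0.0, 0.93, -0.367, -0.001]
contact_force: [-0.4, -2.6, -1.2]
width: 0.0342
```

```bash
python3 -c "
from h import *
st()"
```

```text
t 30.62 p [ 0.5068 -0.1804  0.1109] toolx yaw -43.0 zdir [-0.001 -0.    -1.   ] F [-0.4 -2.6 -1.2] M [-0.53  0.33  0.02] w 0.0342 q [-0.34  0.4  -0.11  1.06 -0.    1.98]
```

>>> play_rows(targets=[0,0,0.08,0,0,0,1,0,0,0.08,0,0,0,1,0,0,0.08,0,0,0,1,0,0,0.08,0,0,0,1])

```text
time_s: 31.12
position: [0.5069, -0.1803, 0.1086]
orientation: [0.0, 0.93, -0.367, 0.001]
contact_force: [-6.1, -1.1, 16.8]
width: 0.0347
```

```bash
python3 -c "
from h import *
st()"; python3 look.py w16
```

```text
t 31.12 p [ 0.5069 -0.1803  0.1086] toolx yaw -43.0 zdir [ 0.002 -0.001 -1.   ] F [-6.1 -1.1 16.8] M [-0.08  1.45 -0.15] w 0.0347 q [-0.34  0.4  -0.12  1.04 -0.    1.98]
t 31.12 p [ 0.5069 -0.1803  0.1086] toolx yaw -43.0 zdir [ 0.002 -0.001 -1.   ] F [-6.1 -1.1 16.8] M [-0.08  1.45 -0.15] w 0.0347 q [-0.34  0.4  -0.12  1.04 -0.    1.98]
```

View pics/w16d.png

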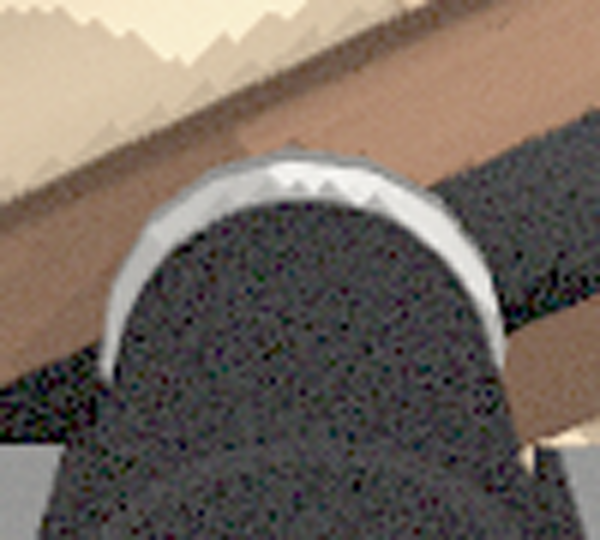

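>>> play_rows(targets=[-0.02,0.01,0,0,0,-0.05,1,-0.02,0.01,0.06,0,0,-0.05,1,-0.02,0.01,0.08,0,0,0.04,1,-0.02,0.01,0.08,0,0,0.04,1,-0.02,0.01,0.08,0,0,0.03,1])

```text
time_s: 31.8
position: [0.5063, -0.1798, 0.1031]
orientation: [-0.0, 0.928, -0.373, 0.005]
contact_force: [-3.5, -0.6, 16.8]
width: 0.0346
```

```bash
python3 -c "
from h import *
st()"
```

```text
t 31.8 p [ 0.5063 -0.1798  0.1031] toolx yaw -43.8 zdir [ 0.009 -0.003 -1.   ] F [-3.5 -0.6 16.8] M [-0.12  0.83  0.2 ] w 0.0346 q [-0.34  0.4  -0.14  1.02  0.    1.99]
```

>>> play_rows(targets=[-0.01,0.01,0.01,0.001,-0.004,0.06,1,0,0,0.04,0,0,0.06,1,0,0,0.04,0,0,0.06,1])

```text
time_s: 32.17
position: [0.506, -0.1799, 0.1031]
orientation: [-0.002, 0.865, -0.502, 0.003]
contact_force: [-4.3, -0.6, 10.7]
width: 0.0346
```

```bash
python3 -c "
from h import *
st()"
```

```text
t 32.17 p [ 0.506  -0.1799  0.1031] toolx yaw -60.3 zdir [ 0.007  0.001 -1.   ] F [-4.3 -0.6 10.7] M [-0.28  0.99  0.35] w 0.0346 q [-0.34  0.41 -0.13  1.03  0.    2.28]
```

>>> play_rows(targets=[-0.02,0.02,0.02,0,-0.004,0.04,1,-0.01,0.01,0.03,0,0,0.04,1])

```text
time_s: 32.42
position: [0.5057, -0.1797, 0.1032]
orientation: [-0.004, 0.831, -0.556, 0.001]
contact_force: [-2.3, 0.2, 8.4]
width: 0.0347
```

```bash
python3 -c "
from h import *
st()"
```

```text
t 32.42 p [ 0.5057 -0.1797  0.1032] toolx yaw -67.6 zdir [ 0.006  0.005 -1.   ] F [-2.3  0.2  8.4] M [-0.44  0.54  0.37] w 0.0347 q [-0.35  0.41 -0.13  1.03  0.01  2.41]
```

>>> play_rows(targets=[-0.01,0,0.03,0.003,-0.002,0.04,1,0,0,0.03,0,0,0.04,1,0,0,0.03,0,0,0.04,1])

```text
time_s: 32.8
position: [0.5055, -0.1793, 0.1032]
orientation: [-0.006, 0.775, -0.632, 0.001]
contact_force: [-2.7, -1.1, 8.1]
width: 0.0348
```

```bash
python3 -c "
from h import *
st()"
```

```text
t 32.8 p [ 0.5055 -0.1793  0.1032] toolx yaw -78.5 zdir [ 0.01   0.008 -1.   ] F [-2.7 -1.1  8.1] M [-0.52  0.74  0.34] w 0.0348 q [-0.35  0.4  -0.14  1.02  0.01  2.59]
```

```bash
python3 look.py w17; python3 - <<'E'
import cv2,numpy as np
a=cv2.imread("pics/w17.png")
c=a[240:365,185:320].astype(float); c=np.clip((c-5)*6,0,255).astype('uint8')
cv2.imwrite("pics/w17c.png",cv2.resize(c,None,fx=5,fy=4.8,interpolation=cv2.INTER_CUBIC))
E
```

```text
t 32.8 p [ 0.5055 -0.1793  0.1032] toolx yaw -78.5 zdir [ 0.01   0.008 -1.   ] F [-2.7 -1.1  8.1] M [-0.52  0.74  0.34] w 0.0348 q [-0.35  0.4  -0.14  1.02  0.01  2.59]
```

View pics/w17c.png

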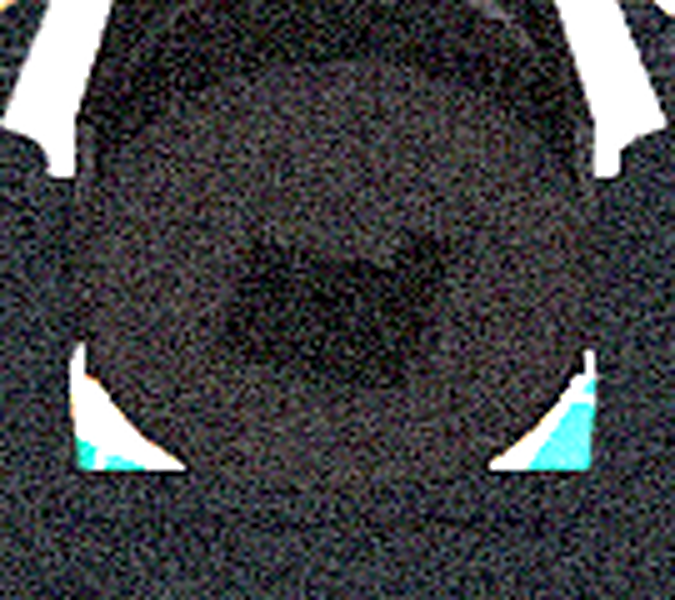

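View pics/w17.png

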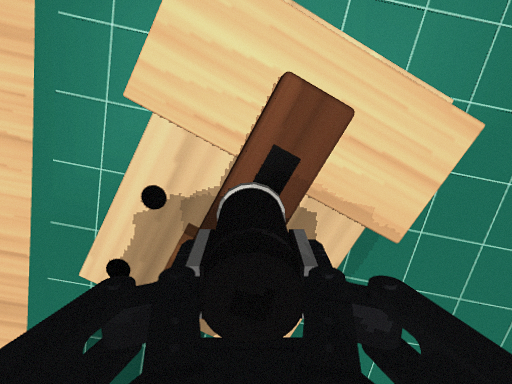

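>>> play_rows(targets=[0,0,0.03,0.003,-0.005,0.04,1,0,0,0.03,0.002,-0.002,0.04,1,0,0,0.03,0,0,0.04,1])

```text
time_s: 33.22
position: [0.5051, -0.1791, 0.1033]
orientation: [-0.012, 0.711, -0.703, -0.001]
contact_force: [-2.6, -0.1, 7.6]
width: 0.0348
```

```bash
python3 -c "
from h import *
st()"
```

```text
t 33.23 p [ 0.5051 -0.1791  0.1033] toolx yaw -89.4 zdir [ 0.016  0.018 -1.   ] F [-2.6 -0.1  7.6] M [-0.45  0.77  0.37] w 0.0348 q [-0.35  0.4  -0.14  1.02  0.02  2.78]
```

```bash
python3 - <<'E'
from h import *
st()
A=[ctrl.grab_frame("wrist")["frame"][:,:,::-1].astype(float) for _ in range(8)]
m=np.mean(A,0);cv2.imwrite("pics/w18.png",m.astype('uint8'))
c=m[240:365,185:320];c=np.clip((c-5)*10,0,255).astype('uint8')
cv2.imwrite("pics/w18c.png",cv2.resize(c,None,fx=5,fy=4.8,interpolation=cv2.INTER_CUBIC))
st()
E
```

```text
t 33.23 p [ 0.5051 -0.1791  0.1033] toolx yaw -89.4 zdir [ 0.016  0.018 -1.   ] F [-2.6 -0.1  7.6] M [-0.45  0.77  0.37] w 0.0348 q [-0.35  0.4  -0.14  1.02  0.02  2.78]
t 33.62 p [ 0.5051 -0.1791  0.1033] toolx yaw -89.3 zdir [ 0.016  0.018 -1.   ] F [-3.4 -0.4  8.5] M [-0.48  0.8   0.14] w 0.0347 q [-0.35  0.4  -0.14  1.02  0.02  2.78]
```

View pics/w18c.png

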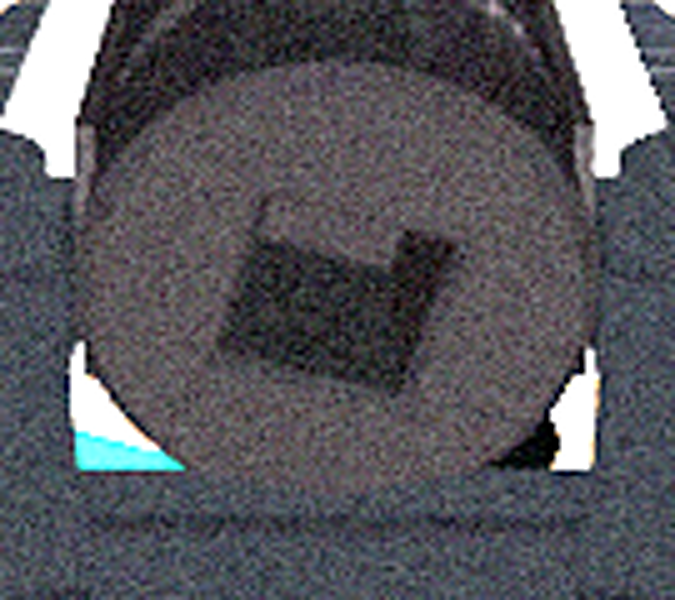

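View pics/w18.png

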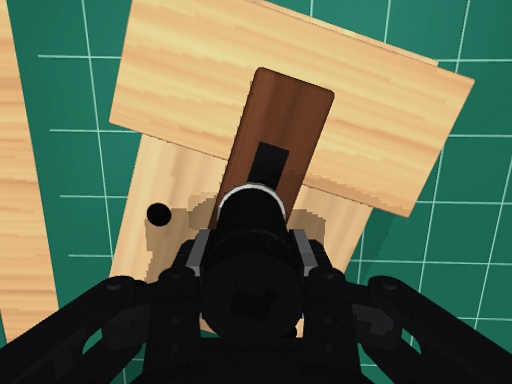

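```bash
python3 -c "
from h import *
plan([.5062,-.1797,.1031],-93,n=1,grip=1,vmax=.7)"
```

```text
[0.02,-0.04,0.01,-0.01,0.012,0.041,1]
left mm [-0.1 -0.   0.1]
```

>>> play_rows(targets=[0.02,-0.04,0.03,-0.01,0.012,0.03,1,0,0,0.03,-0.003,0.003,0.02,1])

```text
time_s: 33.88
position: [0.5055, -0.1782, 0.1032]
orientation: [-0.004, -0.684, 0.73, 0.001]
contact_force: [-2.9, -1.5, 7.0]
width: 0.0345
```

```bash
python3 -c "
from h import *
st()
plan([.5062,-.1797,.1031],-96,n=1,grip=1,vmax=.7)"
```

```text
t 33.88 p [ 0.5055 -0.1782  0.1032] toolx yaw -93.8 zdir [-0.007 -0.004 -1.   ] F [-2.9 -1.5  7. ] M [-0.5   0.51  0.3 ] w 0.0345 q [-0.34  0.41 -0.12  1.04 -0.01  2.87]
[0.05,-0.03,0,0.004,-0.003,0.025,1]
left mm [-0.1  0.1 -0.1]
```

>>> play_rows(targets=[0,-0.01,0.03,0.002,-0.003,0.03,1,0,0,0.03,0,0,0.03,1])

```text
time_s: 34.12
position: [0.5054, -0.1781, 0.1032]
orientation: [-0.001, -0.648, 0.761, 0.001]
contact_force: [-3.4, -1.1, 6.8]
width: 0.0345
```

```bash
python3 -c "
from h import *
st()"
```

```text
t 34.12 p [ 0.5054 -0.1781  0.1032] toolx yaw -99.2 zdir [-0.003 -0.    -1.   ] F [-3.4 -1.1  6.8] M [-0.32  0.63  0.27] w 0.0345 q [-0.34  0.41 -0.13  1.04 -0.    2.96]
```

>>> play_rows(targets=[0,-0.01,0.03,0,-0.001,0.03,1,0,0,0.03,0,0,0.02,1])

```text
time_s: 34.38
position: [0.5054, -0.1779, 0.1032]
orientation: [-0.001, -0.618, 0.786, 0.001]
contact_force: [-3.0, 0.3, 7.5]
width: 0.0346
```

```bash
python3 -c "
from h import *
s,_=st();print(s['q'][5],s['moment'])"
```

```text
t 34.38 p [ 0.5054 -0.1779  0.1032] toolx yaw -103.6 zdir [-0.003  0.001 -1.   ] F [-3.   0.3  7.5] M [-0.42  0.58  0.22] w 0.0346 q [-0.34  0.41 -0.13  1.04 -0.    3.04]
3.0414539879010034 [-0.42014007  0.58492235  0.21635666]
```

>>> play_rows(targets=[0,0,0,0,0,-0.01,-1,0,0,0,0,0,0,-1,0,0,0,0,0,0,-1,0,0,0,0,0,0,-1,0,0,0,0,0,0,-1])

```text
time_s: 35.0
position: [0.5052, -0.1757, 0.1018]
orientation: [-0.0, -0.626, 0.78, 0.003]
contact_force: [-0.8, 0.2, -0.1]
width: 0.0852
```

```bash
python3 look.py w19; python3 -c "
from h import *
plan([.507,-.1783,.1035],-25,n=8)"
```

```text
t 35.0 p [ 0.5052 -0.1757  0.1018] toolx yaw -102.5 zdir [-0.005  0.005 -1.   ] F [-0.8  0.2 -0.1] M [-0.01 -0.    0.08] w 0.0852 q [-0.34  0.41 -0.13  1.04  0.    3.02]
[0.07,-0.08,-0.06,0,0.001,-0.11,-1,0,0,0,0,0.001,-0.11,-1,0,0,0,0,0.001,-0.11,-1,0,0,0,0,0,-0.11,-1,0,0,0,0,0.001,-0.11,-1,0,0,0,0.001,0.001,-0.11,-1,-0,0,0,0.001,0,-0.11,-1,-0,0,0,-0,0,-0.091,-1]
left mm [-0.1 -0.1 -0. ]
```

View pics/w19.png

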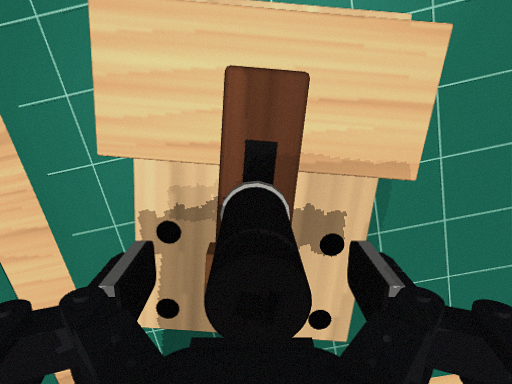

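Socket stands upright on the nut, washer ring showing just above it at (255,185). Turn the open gripper back counter-clockwise and regrip.

>>> play_rows(targets=[0.07,-0.08,-0.06,0,0,-0.11,-1,0,0,0,0,0,-0.11,-1,0,0,0,0,0,-0.11,-1,0,0,0,0,0,-0.11,-1,0,0,0,0,0,-0.11,-1,0,0,0,0,0,-0.11,-1,0,0,0,0,0,-0.1,-1,0,0,0,0,0,0,-1])

```text
time_s: 36.05
position: [0.5072, -0.1784, 0.1034]
orientation: [-0.002, 0.961, -0.275, -0.003]
contact_force: [0.2, 0.6, 0.8]
width: 0.0856
```

```bash
python3 look.py w20; python3 -c "
from h import *
plan([.507,-.1783,.1035],-25,n=2)"
```

```text
t 36.05 p [ 0.5072 -0.1784  0.1034] toolx yaw -31.9 zdir [-0.005  0.006 -1.   ] F [0.2 0.6 0.8] M [-0.02  0.02 -0.07] w 0.0856 q [-0.34  0.41 -0.12  1.04  0.    1.79]
[-0.01,0,-0,-0.002,0.004,-0.077,-1,0,0,-0,0,0,-0,-1]
left mm [ 0.1 -0.1  0.1]
```

View pics/w20.png

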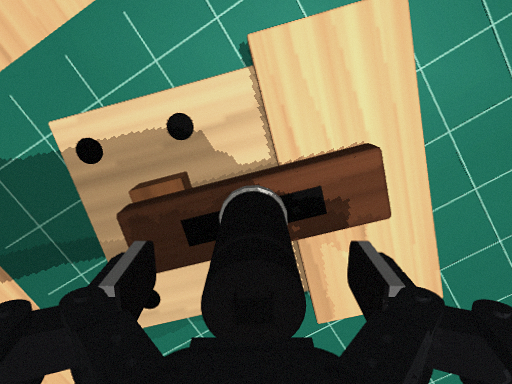

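>>> play_rows(targets=[0,0,0,-0.002,0.004,0,-0.2,0,0,0,0,0,0,1,0,0,0,0,0,0,1,0,0,0,0,0,0,1,0,0,0,0,0,0,1], grip_force=80)

```text
time_s: 36.72
position: [0.5076, -0.1785, 0.1037]
orientation: [0.0, 0.961, -0.277, 0.0]
contact_force: [0.7, -0.1, -0.0]
width: 0.0345
```

```bash
python3 -c "
from h import *
st()"
```

```text
t 36.73 p [ 0.5076 -0.1785  0.1037] toolx yaw -32.2 zdir [ 0.    -0.001 -1.   ] F [ 0.7 -0.1 -0. ] M [-0.03 -0.01  0.04] w 0.0345 q [-0.34  0.41 -0.12  1.04 -0.    1.79]
```

>>> play_rows(targets=[0,0,0.03,0,0,0.05,1,0,0,0.03,0,0,0.05,1,0,0,0.03,0,0,0.04,1])

```text
time_s: 37.1
position: [0.5076, -0.1782, 0.1037]
orientation: [0.001, 0.925, -0.381, 0.001]
contact_force: [-2.7, 0.5, 5.9]
width: 0.034
```

```bash
python3 -c "
from h import *
st()"
```

```text
t 37.1 p [ 0.5076 -0.1782  0.1037] toolx yaw -44.8 zdir [ 0.001 -0.002 -1.   ] F [-2.7  0.5  5.9] M [0.11 0.59 1.06] w 0.034 q [-0.34  0.41 -0.13  1.03 -0.    2.02]
```

>>> play_rows(targets=[0,0,0.03,0,0,0.03,1])

```text
time_s: 37.22
position: [0.5076, -0.1781, 0.1037]
orientation: [0.001, 0.916, -0.402, 0.001]
contact_force: [-2.4, 0.3, 5.7]
width: 0.0345
```

```bash
python3 - <<'E'
from h import *
st()
A=[ctrl.grab_frame("wrist")["frame"][:,:,::-1].astype(float) for _ in range(6)]
m=np.mean(A,0);cv2.imwrite("pics/w21.png",m.astype('uint8'))
c=m[240:365,185:320];c=np.clip((c-5)*10,0,255).astype('uint8')
b=cv2.imread("pics/w20.png").astype(float)[240:365,185:320];b=np.clip((b-5)*10,0,255).astype('uint8')
cv2.imwrite("pics/w21c.png",np.hstack([cv2.resize(v,None,fx=2.9,fy=2.9,interpolation=cv2.INTER_CUBIC) for v in (b,c)]))
st()
E
```

```text
t 37.23 p [ 0.5076 -0.1781  0.1037] toolx yaw -47.3 zdir [ 0.001 -0.002 -1.   ] F [-2.4  0.3  5.7] M [-0.02  0.56  1.86] w 0.0345 q [-0.34  0.41 -0.13  1.03 -0.    2.06]
t 37.52 p [ 0.5076 -0.1781  0.1037] toolx yaw -47.3 zdir [ 0.001 -0.002 -1.   ] F [-2.3 -0.9  5.9] M [0.03 0.6  1.46] w 0.034 q [-0.34  0.41 -0.13  1.03 -0.    2.06]
```

View pics/w21c.png

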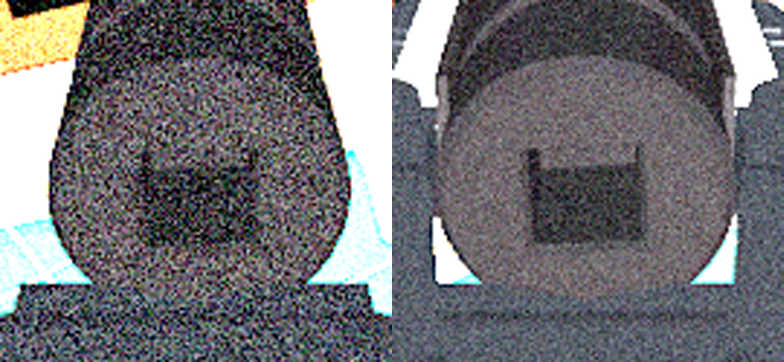

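>>> play_rows(targets=[0,0,0.03,0,0,-0.05,1,0,0,0.03,0,0,-0.05,1,0,0,0.03,0,0,-0.04,1])

```text
time_s: 37.9
position: [0.5075, -0.1783, 0.1037]
orientation: [0.001, 0.955, -0.296, 0.002]
contact_force: [-0.7, 0.5, 5.6]
width: 0.0344
```

```bash
python3 -c "
from h import *
st()"
```

```text
t 37.9 p [ 0.5075 -0.1783  0.1037] toolx yaw -34.4 zdir [ 0.003 -0.003 -1.   ] F [-0.7  0.5  5.6] M [ 0.21  0.49 -0.26] w 0.0344 q [-0.34  0.41 -0.13  1.03 -0.    1.83]
```

>>> play_rows(targets=[0,0,0.03,0,0,0.05,1,0,0,0.03,0,0,0.04,1])

```text
time_s: 38.15
position: [0.5075, -0.1782, 0.1037]
orientation: [0.001, 0.932, -0.364, 0.002]
contact_force: [-1.9, -0.3, 6.0]
width: 0.0344
```

>>> play_rows(targets=[0,0,0.03,0,0,0.03,1])

```text
time_s: 38.28
position: [0.5075, -0.1781, 0.1037]
orientation: [0.001, 0.923, -0.385, 0.003]
contact_force: [-1.5, -0.4, 5.3]
width: 0.0342
```

```bash
python3 -c "
from h import *
st()"
```

```text
t 38.27 p [ 0.5075 -0.1781  0.1037] toolx yaw -45.3 zdir [ 0.004 -0.004 -1.   ] F [-1.5 -0.4  5.3] M [0.12 0.58 1.11] w 0.0342 q [-0.34  0.41 -0.13  1.03 -0.    2.03]
```

>>> play_rows(targets=[0,0,0.06,0,-0.002,0.02,1,0,0,0.05,0,-0.001,0.01,1])

```text
time_s: 38.52
position: [0.5077, -0.1781, 0.1037]
orientation: [0.0, 0.915, -0.404, 0.001]
contact_force: [-4.1, 0.3, 9.0]
width: 0.0343
```

```bash
python3 look.py w22; python3 - <<'E'
from h import *
cs=cam("side");a=cv2.resize(cs[0]["frame"][110:280,150:320,::-1],None,fx=3,fy=3,interpolation=cv2.INTER_CUBIC)
b=cv2.imread("pics/w22.png")[:, :][0:384,100:400]
cv2.imwrite("pics/f.png",a);st()
E
```

```text
t 38.52 p [ 0.5077 -0.1781  0.1037] toolx yaw -47.6 zdir [ 0.002 -0.002 -1.   ] F [-4.1  0.3  9. ] M [0.08 0.86 1.88] w 0.0343 q [-0.34  0.41 -0.13  1.03 -0.    2.06]
t 38.62 p [ 0.5077 -0.1781  0.1037] toolx yaw -47.6 zdir [ 0.002 -0.002 -1.   ] F [-3.7 -0.6  8.7] M [0.05 0.9  1.64] w 0.0344 q [-0.34  0.41 -0.13  1.03 -0.    2.06]
```

View pics/f.png

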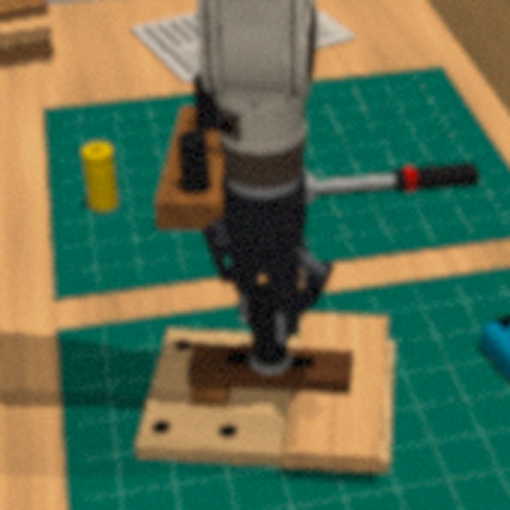

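View pics/w22d.png

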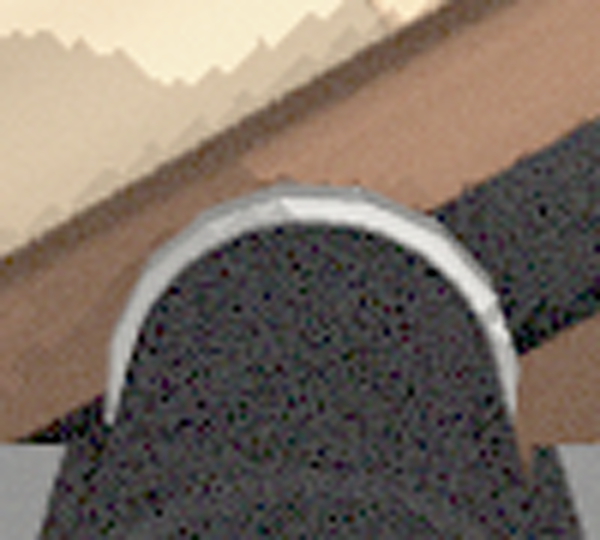

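```bash
python3 -c "
from h import *
st();print(ctrl.sign_off())"
```

```text
t 38.62 p [ 0.5077 -0.1781  0.1037] toolx yaw -47.6 zdir [ 0.002 -0.002 -1.   ] F [-3.7 -0.6  8.7] M [0.05 0.9  1.64] w 0.0344 q [-0.34  0.41 -0.13  1.03 -0.    2.06]
the job is handed in; nothing more can be done
None
```

The nut is snug against its stop, and I handed the job in at 38.6 s. The arm is still gripping the fitting socket, upright and fully down on the nut.

**What I did**
- I tried the socket from the block's −y pocket first. It stayed on top of the nut at every angle I tried, so I stood it back upright in its own pocket.
- The middle socket fitted. It went down in steps while I turned it back and forth a little, until its underside was at about 64 mm.
- I turned it clockwise, regripped once because the last joint was near its limit, and turned on to the stop. I never needed the third socket.

**Last checks**
- **Stop:** the turning torque rose from about 0.3 to over 1 N m. I backed off about 13° and turned back, and it stopped at the same angle within about 0.5°. At hand-in about 1.6 N m was still held on it.
- **Seating:** the height did not change under extra push, the tilt was under 0.2°, and the washer showed as an even ring around the socket.
- **Disagreement:** after the socket was fully down I turned it about 70° before the stop. That is more than the 29–52° expected from the nut's starting range, and the final angle is about 12–15° off what the clamp's direction suggests. I could not explain either. I never saw the nut under the socket, so the snug result rests on the repeatable hard stop.

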